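# Make up swab kits from drained vials

## Task

The rinsed vials have drained and dried standing on their mouths. Turn every one of them over so that it stands upright on its base in the white tray (the V-rest will hold a vial on its side while you change your grip), and push one capped swab from the stand, stick first, down into each vial until its cap sits on the rim. A swab that is not needed stays hanging in the stand.

Things in the scene. Friction and masses are not known exactly. Their poses are not given: they have to be found in the camera images.
- vial1_c (a point): squat white plastic vial, 66 mm tall, 140 g, eight-sided so as not to roll: 56 mm across flats, 61 over corners; flats face its x and y axes and half-way between. One end is the closed base; the other has a round neck with a blue ring 17 mm below the mouth and a bore 16 mm wide, 57 mm deep. Point: its centre, half-way along; z runs from base to mouth (so down while mouth-down). May be absent
- vial2_c (a point): squat white plastic vial, 66 mm tall, 140 g, eight-sided so as not to roll: 56 mm across flats, 61 over corners; flats face its x and y axes and half-way between. One end is the closed base; the other has a round neck with a blue ring 17 mm below the mouth and a bore 16 mm wide, 57 mm deep. Point: its centre, half-way along; z runs from base to mouth (so down while mouth-down). May be absent
- vial3_c (a point): squat white plastic vial, 66 mm tall, 140 g, eight-sided so as not to roll: 56 mm across flats, 61 over corners; flats face its x and y axes and half-way between. One end is the closed base; the other has a round neck with a blue ring 17 mm below the mouth and a bore 16 mm wide, 57 mm deep. Point: its centre, half-way along; z runs from base to mouth (so down while mouth-down). May be absent
- swab1_c (a point): a capped swab: an orange cap 26 mm in diameter and 45 mm tall with a white stick below it, 53 mm long and 8 mm thick, that ends in a rounded head 10 mm wide; the topmost 6 mm of the stick are 13 mm wide. About 20 g. The point is the centre of the cap, 22.5 mm above its underside; its z axis runs from the stick to the top of the cap
- swab2_c (a point): a capped swab: an orange cap 26 mm in diameter and 45 mm tall with a white stick below it, 53 mm long and 8 mm thick, that ends in a rounded head 10 mm wide; the topmost 6 mm of the stick are 13 mm wide. About 20 g. The point is the centre of the cap, 22.5 mm above its underside; its z axis runs from the stick to the top of the cap
- swab3_c (a point): a capped swab: an orange cap 26 mm in diameter and 45 mm tall with a white stick below it, 53 mm long and 8 mm thick, that ends in a rounded head 10 mm wide; the topmost 6 mm of the stick are 13 mm wide. About 20 g. The point is the centre of the cap, 22.5 mm above its underside; its z axis runs from the stick to the top of the cap
- kit_tray_in (a point): white low tray fixed on the cart, inside 94 mm (x) by 200 mm (y), floor 3 mm thick, walls 24 mm high and 3 mm thick, room for three vials in a row. The point is the centre of its inner floor; y runs along its length
- rest_fold (a point): V-rest fixed on the cart: an aluminium angle open upward, walls at 45 degrees, 110 mm long, 52 mm wide over its top edges, 26 mm deep, on a grey foot 60 x 104 x 6 mm. A vial laid in it settles along the fold, its middle line 40 mm above the fold, and stands out 2 mm past the walls each side, so fingers can pass outside them. Point: middle of the fold, 45 mm above the cart; y runs along the fold
- swab_stand: stand fixed on the cart, 62 x 150 mm and 66 mm high: two steel rails along its y axis with a gap of 15 mm between them, on which the swabs hang by their caps, 45 mm apart. Origin at the centre of its underside

How it is judged:
By the outcome, as a careful person would: the job done as asked, in the order asked, and still so for the second after the job is handed in, with the robot touching nothing.
Of vial1, vial2, vial3 only 2 to 3 are there at a start; the rules pass over those that are not, and their reading is None.
At some moment in a run one of vial1, vial2, vial3 may be knocked a few centimetres aside while the robot is not near it.
Once in a run the grip may slacken for a moment while it holds something.
It also fails if it takes over 210 s, if anything falls off the work surface, if the arm or the gripper's body presses on something with over 40 N, if the wrist force passes 120 N, or if a joint passes its speed limit or range.

## Robot

A 6-joint arm with a two-finger parallel gripper is mounted at the origin on a cart in front of the work surface, level with it; the furniture and walls round the work are solid. World frame = base frame: x ahead of the robot, y to its left, z up, the work surface at z = 0. Lengths are in m, angles in rad, forces in N, time in s.
With the tool pointing down it reaches from about 0.3 to 0.875 m from the base axis. Payload 6.4 kg.
Tool frame: the origin (TCP) lies between the finger pads; the fingertips stand ctrl.tip_reach ahead of it and the grasp point (between the pads) lies 11 mm behind it (ctrl.tip_reach is the distance from the TCP to the fingertips, in m); z points along the fingers, x is the direction in which the jaws open and shut, and the axes are right-handed (so a half turn about z gives the same grasp; the last joint's range is limited). The gripper opens to 85 mm and grips with 20 to 120 N. Pads are 22 mm wide; open, the fingers measure 114 mm over their backs; the gripper's body (76 mm by 85 mm) begins 54 mm behind the grasp point. The pads swing forward as they close: fully open they stand 13 mm farther back than shut.
Start: joints at [-1.391, 0.181, 1.607, -0, 1.354, -0.206], TCP at [0.216, -0.533, 0.239] pointing down, gripper open.
Joint ranges: [-2.99, 2.99], [-0.89, 2.07], [0.3, 2.58], [-1.14, 4.28], [0, 2.63], [-3.12, 3.12]. Speed limits (rad/s): [2.57, 2.57, 3.01, 3.14, 3.14, 3.14].

## Interface

Orientations are given as a unit quaternion [w, x, y, z].
In Python, from bench import telemetry, viewer, ticket, nets, ctrl gives the robot as it stands.
- The arm moves only by the tool step_arm, never from a script. Its argument "plan" is a list of rows, each a list of 2 entries, a list of its own where there are three numbers: the shift along the tool's x, y, z in m, then the turn, a rotation vector about the tool's x, y, z in degrees. A call has 1 to 5 rows; each row is the pose to reach, as a shift and turn from the pose commanded when the call began, along the tool's axes at that moment; what a row does not reach only later rows make up. A row lasts 1/10 s, in which the tool goes at most 50 mm and 8.59 degrees, less where a joint would pass 70% of its speed; a pose out of reach is approached as far as the arm can. A call with a gripper value outside its range is refused whole. "fingers" is the opening in per cent of the stroke, from 0 (shut) to 100 (fully open), set as the call begins (left out, the last holds). The fingers move at their own pace and stop on an object; the grip force is fixed at half the most. Time passes only in rows, so rows that repeat a pose let the fingers close. It gives the time, the measured TCP pose, the force and the opening at its end, in the units of the state.
- telemetry.get_obs(): the state, without advancing time (a new reading comes with each control period).
- viewer.camera(name): name is "scene" or "top"; returns the picture (480x640x3 uint8, red, green, blue); there is no depth.
- viewer.get_calibration(name): a dict with "K" (3x3 intrinsics, pixels), "origin" and "orientation" of the camera in the world. Camera axes: x right, y up, looking along -z (the intrinsics and any distortion apply to the point x, -y, -z); pixel columns grow to the right and rows downward; lengths in m; the calibration is good to about 2 mm. A picture is of the moment at which its call begins. get_calibration takes no time and is no camera call.
- ticket.hand_in(): hands the job in, once; it reports no verdict.
Trained networks look in the newest picture that a camera, given by its name, has taken for a name from the list of things; names that differ only in an ending like _2 or _b are one class to them, and where a whole thing is asked for, a point or a joint stands for the part that bears it (a point fixed in the world has none). Each returns a list of dicts, best first, with "score" (0 to 1); they miss things now and then, are a little off and sometimes report something else, mostly with a low value. They report only what shows in the picture. A call takes as long as a camera call.
- nets.boxes_of(thing, camera): "extent" ([left, top, right, bottom] in pixels, round what is visible of it).
The state is a dict: "time_s": time; "q": joint angles; "dq": joint speeds; "joint_efforts": joint torques, N m; "eef_pos": TCP position; "eef_rot": TCP orientation; "wrist_force": force on the tool from outside, world axes, zero at the start; "torque": the same for the moment, N m; "opening": opening from 0.0 (shut) to 1.0 (fully open).
Only numpy, scipy, OpenCV 4.12 (cv2) and the standard library are available. Lean on these libraries where they do the work, as an engineer would, in place of code of your own. Each camera call takes 0.05 s, during which the arm holds its last target.

## Working session

There is one attempt and no reset: what is moved stays moved. The work goes in short steps, Python scripts to look and compute and a tool call to move; the robot and the scene stay as the last step left them, time stands still between calls to the robot, and variables do not carry over. Pictures are saved under pics/ and viewed, and the job is handed in when it is done.

Besides the shell and the picture viewer there is one more tool, called after "Request:" by a JSON object that holds its "name" and its "arguments", one argument or row to a line. step_arm: Moves the arm, as the interface text tells. Its arguments: {"type":"object","properties":{"plan":{"type":"array"},"fingers":{"type":"number"}},"required":["plan"]}

```bash
ls; mkdir -p pics
python3 - <<'E'
from bench import telemetry, viewer, ticket, nets, ctrl
import cv2
print(ctrl.tip_reach, telemetry.get_obs())
for n in("scene","top"):
    im=viewer.camera(n); cv2.imwrite(f"pics/{n}0.png",im[:,:,::-1])
    c=viewer.get_calibration(n); print(n,c)
    for t in("vial1_c","swab1_c","kit_tray_in","rest_fold","swab_stand"):
        print(t,[(round(d["score"],2),[round(float(v)) for v in d["extent"]]) for d in nets.boxes_of(t,n)])
E
```

```text
pics
0.008 {'time_s': 0.0, 'q': array([-1.39126875e+00,  1.81563362e-01,  1.60798983e+00,  2.67224200e-05,
        1.35376617e+00, -2.06328111e-01]), 'dq': array([ 0.00146694, -0.00094917,  0.00179561,  0.001358  ,  0.00150656,
        0.00197278]), 'joint_efforts': array([-1.48017993e-03, -4.44874191e+01, -3.51335120e+01, -5.83077217e-04,
        8.92473880e-03, -5.44016970e-06]), 'eef_pos': array([ 0.21631657, -0.53219825,  0.23838036]), 'eef_rot': array([-6.27708777e-04,  8.29561834e-01, -5.58414200e-01, -5.92900830e-04]), 'wrist_force': array([-0.01765102, -0.31262567, -0.09158211]), 'torque': array([-0.01043323, -0.02792446,  0.00496228]), 'opening': 1.0014545832320505}
scene {'K': array([[564.0128135 ,   0.        , 314.75473311],
       [  0.        , 564.0128135 , 228.19472265],
       [  0.        ,   0.        ,   1.        ]]), 'origin': array([-0.04330924, -0.51534531,  0.5069913 ]), 'orientation': array([ 0.77747723,  0.46531539, -0.20969462, -0.3674764 ])}
vial1_c [(0.97, [145, 221, 183, 267])]
swab1_c []
kit_tray_in [(0.91, [191, 258, 338, 344])]
rest_fold [(0.7, [284, 216, 347, 281])]
swab_stand [(0.64, [391, 239, 497, 310])]
top {'K': array([[533.86130218,   0.        , 308.65657525],
       [  0.        , 533.86130218, 242.44133597],
       [  0.        ,   0.        ,   1.        ]]), 'origin': array([ 4.40774625e-01, -4.20221633e-04,  1.10772519e+00]), 'orientation': array([-0.69965072, -0.02303939,  0.03529464,  0.71324074])}
vial1_c [(0.62, [174, 283, 210, 315]), (0.33, [248, 263, 350, 319])]
swab1_c [(0.48, [411, 173, 428, 189])]
kit_tray_in [(0.89, [245, 260, 352, 320])]
rest_fold [(0.98, [267, 207, 323, 245])]
swab_stand [(0.85, [354, 171, 429, 210])]
```

```bash
cat > h.py <<'E'
import numpy as np, cv2
from scipy.spatial.transform import Rotation as R
from bench import telemetry, viewer, ticket, nets, ctrl
def cal(n):
    c=viewer.get_calibration(n); q=c["orientation"]
    return c["K"],np.array(c["origin"]),R.from_quat([q[1],q[2],q[3],q[0]]).as_matrix()
def proj(n,P):
    K,o,M=cal(n); p=(np.atleast_2d(P)-o)@M; p=p*[1,-1,-1]; u=p@K.T; return u[:,:2]/u[:,2:]
def ray(n,uv,z):
    K,o,M=cal(n); uv=np.atleast_2d(np.array(uv,float)); d=np.c_[(uv-K[:2,2])/[K[0,0],K[1,1]],np.ones(len(uv))]*[1,-1,-1]@M.T
    return o+d*((z-o[2])/d[:,2])[:,None]
def tri(uv1,uv2):  # scene, top
    A=[];b=[]
    for n,uv in(("scene",uv1),("top",uv2)):
        K,o,M=cal(n); d=M@(np.r_[(np.array(uv)-K[:2,2])/K[0,0],1]*[1,-1,-1]); d/=np.linalg.norm(d); Pm=np.eye(3)-np.outer(d,d); A.append(Pm); b.append(Pm@o)
    return np.linalg.solve(A[0]+A[1],b[0]+b[1])
def shot(n,name):
    im=viewer.camera(n)[:,:,::-1].copy(); cv2.imwrite(f"pics/{name}.png",im); return im
def crop(im,x0,y0,x1,y1,s,name):
    cv2.imwrite(f"pics/{name}.png",cv2.resize(im[y0:y1,x0:x1],None,fx=s,fy=s,interpolation=cv2.INTER_CUBIC))
def obs():
    o=telemetry.get_obs(); q=o["eef_rot"]; return o,R.from_quat([q[1],q[2],q[3],q[0]]).as_matrix()
def goto(p,Rt=None,p0=None,M0=None):
    "print shift/turn from the measured pose (tool axes) to world goal"
    o,M=obs(); p0=o["eef_pos"] if p0 is None else p0; M=M if M0 is None else M0
    d=M.T@(np.array(p)-p0); r=np.zeros(3) if Rt is None else R.from_matrix(M.T@Rt).as_rotvec(degrees=True)
    print("shift",d.round(4),"|",np.linalg.norm(d).round(3),"turn",r.round(2),np.linalg.norm(r).round(1),"t",round(o["time_s"],2))
E
python3 - <<'E'
from h import *
t=cv2.imread("pics/top0.png"); crop(t,150,155,450,345,2.6,"c1")
s=cv2.imread("pics/scene0.png"); crop(s,130,200,510,390,2.1,"c2")
print(ray("top",[[190,297],[220,265]],.066))
for c in([249,268],[348,262],[351,312],[250,318]): print(ray("top",[c],.024).round(3))
E
```

```text
[[0.42512641 0.21232067 0.066     ]
 [0.48592326 0.1540537  0.066     ]]
[[0.481 0.102 0.024]]
[[ 0.489 -0.099  0.024]]
[[ 0.388 -0.103  0.024]]
[[0.38  0.101 0.024]]
```

Run:
```python
from h import *
t=cv2.imread("pics/top0.png"); s=cv2.imread("pics/scene0.png")
crop(t,165,240,245,320,7.5,"v1"); crop(s,135,205,245,280,7,"v2"); crop(t,260,200,330,250,10,"r1")
print(t[297,190],t[265,220],t[250,200],t[240,190])
# caps fit
from scipy.optimize import minimize
def om(im):
    b,g,r=[im[...,i].astype(int) for i in range(3)]; return ((r-b>60)&(r>120)&(r-g>50)).astype(np.uint8)
a=np.linspace(0,2*np.pi,40)
def cyl(x,y,z0,z1,r): return np.array([[x+r*np.cos(t),y+r*np.sin(t),z] for z in(z0,z1) for t in a])
mt,ms=om(t),om(s)
def blobs(m,roi):
    n,l,st,c=cv2.connectedComponentsWithStats(m); return [(c[i],st[i]) for i in range(1,n) if st[i,4]>60 and roi[0]<c[i][0]<roi[2] and roi[1]<c[i][1]<roi[3]]
bt=sorted(blobs(mt,(340,150,450,220)),key=lambda b:b[0][0]); bs=sorted(blobs(ms,(380,190,510,280)),key=lambda b:b[0][0])
def hullstat(n,P):
    h=cv2.convexHull(proj(n,P).astype(np.float32)); M=cv2.moments(h); return np.array([M["m10"]/M["m00"],M["m01"]/M["m00"]]),M["m00"]
for (ct,st),(cs,ss) in zip(bt,bs):
    def f(p):
        P=cyl(p[0],p[1],p[2]-.0225,p[2]+.0225,.013)
        return np.sum((hullstat("top",P)[0]-ct)**2)+np.sum((hullstat("scene",P)[0]-cs)**2)
    r=minimize(f,[.6,-.2,.088],method="Nelder-Mead",options=dict(xatol=1e-5,fatol=1e-5,maxiter=800)); P=cyl(r.x[0],r.x[1],r.x[2]-.0225,r.x[2]+.0225,.013)
    print(r.x.round(4),r.fun,"areas",st[4],hullstat("top",P)[1].round(),ss[4],hullstat("scene",P)[1].round())
```

```text
[241 244 246] [243 245 246] [229 227 210] [238 238 234]Traceback (most recent call last):
  File "<stdin>", line 22, in <module>
AttributeError: 'float' object has no attribute 'round'
```

Run:
```python
from h import *
from scipy.optimize import minimize, least_squares
t=cv2.imread("pics/top0.png"); s=cv2.imread("pics/scene0.png")
def fit(C,z,n):
    W=ray(n,C,z)[:,:2]
    def f(p):
        a=p[2]+np.pi/8+np.arange(8)*np.pi/4; V=np.c_[p[0]+.0303*np.cos(a),p[1]+.0303*np.sin(a)]
        return (np.array([W[i]-V[np.argmin(((V-W[i])**2).sum(1))] for i in range(len(W))])).ravel()
    b=min((least_squares(f,[*W.mean(0),y0]) for y0 in np.radians([-20,-10,0,10,20])),key=lambda r:r.cost)
    print(n,b.x[:2].round(4),np.degrees(b.x[2])%45,"rms mm",1000*np.sqrt((b.fun**2).mean()))
A=np.array([(155,310),(235,318),(287,388),(275,465),(205,533),(65,455),(72,375)])/7.5+[165,240]
B=np.array([(420,68),(505,110),(527,190),(490,265),(400,293),(322,248),(297,175),(335,100)])/7.5+[165,240]
fit(A,.066,"top");fit(B,.066,"top")
A2=np.array([(80,175),(110,112),(190,84),(285,84),(332,122),(310,172),(228,205),(125,202)])/7+[135,205]
B2=np.array([(452,128),(495,85),(588,62),(668,78),(695,125),(655,170),(560,185),(475,168)])/7+[135,205]
fit(A2,.066,"scene");fit(B2,.066,"scene")
C=ray("top",np.array([(62,125),(612,80),(638,325),(82,378)])/10+[260,200],.071); print("rest",C.round(4),C.mean(0).round(4))
F=ray("top",np.array([(75,265),(620,222)])/10+[260,200],.046); print("fold",F.round(4),F.mean(0).round(4))
for P in(C[0]-C[1],C[3]-C[2],F[0]-F[1]): print(np.degrees(np.arctan2(-P[0],P[1])),np.linalg.norm(P))
T=ray("top",[[245+4,268],[348,262],[351,312],[250.5,318]],.024); print("tray",T.mean(0))
def om(im):
    b,g,r=[im[...,i].astype(int) for i in range(3)]; return ((r-b>60)&(r>120)&(r-g>50)).astype(np.uint8)
a=np.linspace(0,2*np.pi,40)
def cyl(x,y,z0,z1,r): return np.array([[x+r*np.cos(t),y+r*np.sin(t),z] for z in(z0,z1) for t in a])
mt,ms=om(t),om(s)
def blobs(m,roi):
    n,l,st,c=cv2.connectedComponentsWithStats(m); return [(c[i],st[i]) for i in range(1,n) if st[i,4]>60 and roi[0]<c[i][0]<roi[2] and roi[1]<c[i][1]<roi[3]]
bt=sorted(blobs(mt,(340,150,450,220)),key=lambda b:b[0][0]); bs=sorted(blobs(ms,(380,190,510,280)),key=lambda b:b[0][0])
def hullstat(n,P):
    h=cv2.convexHull(proj(n,P).astype(np.float32)); M=cv2.moments(h); return np.array([M["m10"]/M["m00"],M["m01"]/M["m00"]]),M["m00"]
for (ct,st),(cs,ss) in zip(bt,bs):
    def f(p):
        P=cyl(p[0],p[1],p[2]-.0225,p[2]+.0225,.013)
        return np.sum((hullstat("top",P)[0]-ct)**2)+np.sum((hullstat("scene",P)[0]-cs)**2)
    r=minimize(f,[.6,-.2,.088],method="Nelder-Mead",options=dict(xatol=1e-5,fatol=1e-5,maxiter=800)); P=cyl(r.x[0],r.x[1],r.x[2]-.0225,r.x[2]+.0225,.013)
    print(r.x.round(4),r.fun,"areas",st[4],hullstat("top",P)[1],ss[4],hullstat("scene",P)[1])
crop(t,240,255,360,325,6.5,"t1")
```

```text
top [0.4268 0.2151] 38.446138592646754 rms mm 1.3658590621484972
top [0.4876 0.1542] 17.108949361774496 rms mm 1.0505537797397817
scene [0.4244 0.2107] 38.11124907516013 rms mm 2.01535573777809
scene [0.485  0.1495] 19.026998633404684 rms mm 1.2714135020532378
rest [[ 0.5866  0.0626  0.071 ]
 [ 0.5936 -0.0452  0.071 ]
 [ 0.5453 -0.0492  0.071 ]
 [ 0.5369  0.0594  0.071 ]] [0.5656 0.0069 0.071 ]
fold [[ 0.5619  0.0619  0.046 ]
 [ 0.5686 -0.0473  0.046 ]] [0.5652 0.0073 0.046 ]
3.713234712508645 0.1080070012627661
4.421630448709099 0.10890171822005928
3.5102518235279017 0.10934271743522467
tray [ 4.34310531e-01 -1.30602992e-04  2.40000000e-02]
[ 0.6367 -0.1409  0.1056] 0.25434846989734844 areas 139 220.1566643929109 136 560.7139324089512
[ 0.6397 -0.1931  0.1055] 0.2614964007755996 areas 140 230.63556621642783 144 604.594692398794
[ 0.6428 -0.2363  0.1049] 0.3548095750681323 areas 132 240.10109268687665 163 645.6341949077323
```

```bash
cat >> h.py <<'E'
def down(psi,tilt=0):
    "tool down with jaw axis at world yaw psi deg, then rotated by tilt deg about the jaw axis (tilt>0: tool z swings to tool-down's +y... see print)"
    c,s=np.cos(np.radians(psi)),np.sin(np.radians(psi)); M=np.array([[c,s,0],[s,-c,0],[0,0,-1.]])
    return M@R.from_rotvec([tilt,0,0],degrees=True).as_matrix()
E
python3 - <<'E'
from h import *
goto([.4256,.213,.25],down(-6.6))
T=ray("top",np.array([(50,82),(705,48),(722,365),(70,400)])/6.5+[240,255],.024); print("tray",T.round(4),T.mean(0))
for P in(T[0]-T[1],T[3]-T[2]): print(np.degrees(np.arctan2(-P[0],P[1])),np.linalg.norm(P))
E
```

```text
shift [-0.6122 -0.4744 -0.0107] | 0.775 turn [ -0.   -0.  -61.3] 61.3 t 0.6
tray [[ 0.4814  0.1044  0.024 ]
 [ 0.488  -0.1002  0.024 ]
 [ 0.3895 -0.103   0.024 ]
 [ 0.3829  0.0992  0.024 ]] [4.35466564e-01 1.05294927e-04 2.40000000e-02]
1.868945065352274 0.20473191236421928
1.8611822184719136 0.2023049312637944
```

Request:
{"name": "step_arm", "arguments": {
  "plan": [
    [[-0.19, -0.15, -0.01], [0, 0, 0]],
    [[-0.19, -0.15, -0.01], [0, 0, 0]],
    [[-0.19, -0.15, -0.01], [0, 0, 0]],
    [[-0.19, -0.15, -0.01], [0, 0, 0]],
    [[-0.19, -0.15, -0.01], [0, 0, 0]]
  ],
  "fingers": 100
}}

```text
time_s: 1.1
eef_pos: [0.2841, -0.298, 0.2493]
eef_rot: [-0.0, 0.83, -0.558, 0.0]
wrist_force: [0.6, -0.5, 0.3]
opening: 1.003
```

Request:
{"name": "step_arm", "arguments": {
  "plan": [
    [[-0.19, -0.15, 0], [0, 0, 0]],
    [[-0.19, -0.15, 0], [0, 0, 0]],
    [[-0.19, -0.15, 0], [0, 0, 0]],
    [[-0.19, -0.15, 0], [0, 0, 0]],
    [[-0.19, -0.15, 0], [0, 0, 0]]
  ]
}}

```text
time_s: 1.6
eef_pos: [0.3515, -0.0656, 0.2497]
eef_rot: [-0.0, 0.83, -0.558, 0.001]
wrist_force: [0.9, -0.4, -0.3]
opening: 1.0
```

Request:
{"name": "step_arm", "arguments": {
  "plan": [
    [[-0.19, -0.15, 0], [0, 0, -40]],
    [[-0.19, -0.15, 0], [0, 0, -40]],
    [[-0.19, -0.15, 0], [0, 0, -40]],
    [[-0.19, -0.15, 0], [0, 0, -40]],
    [[-0.19, -0.15, 0], [0, 0, -40]]
  ]
}}

```text
time_s: 2.1
eef_pos: [0.419, 0.1675, 0.2497]
eef_rot: [-0.0, 0.971, -0.238, 0.001]
wrist_force: [0.9, -0.4, -0.0]
opening: 0.998
```

Run:
```python
from h import *
o,M=obs(); print(o["q"].round(4).tolist(),o["eef_pos"].round(4).tolist(),o["eef_rot"].round(4).tolist())
goto([.4256,.213,.25],down(-6.6))
```

```text
[0.116, -0.1172, 1.8922, 0.0002, 1.3654, 0.5958] [0.419, 0.1675, 0.2497] [-0.0003, 0.9714, -0.2376, 0.0006]
shift [-0.0152 -0.0434 -0.0003] | 0.046 turn [ -0.04  -0.06 -20.9 ] 20.9 t 2.1
```

Request:
{"name": "step_arm", "arguments": {
  "plan": [
    [[-0.015, -0.043, 0], [0, 0, -21]],
    [[-0.015, -0.043, 0], [0, 0, -21]],
    [[-0.015, -0.043, 0], [0, 0, -21]]
  ]
}}

```text
time_s: 2.4
eef_pos: [0.4254, 0.2114, 0.2491]
eef_rot: [0.0, 0.998, -0.056, -0.0]
wrist_force: [-0.9, -0.6, -0.7]
opening: 1.004
```

Request:
{"name": "step_arm", "arguments": {
  "plan": [
    [[0, 0, 0], [20, 0, 0]],
    [[0, 0, 0], [20, 0, 0]],
    [[0, 0, 0], [20, 0, 0]]
  ]
}}

```text
time_s: 2.7
eef_pos: [0.4256, 0.209, 0.2492]
eef_rot: [-0.175, 0.983, -0.06, 0.011]
wrist_force: [-0.5, -0.1, 0.0]
opening: 1.0
```

Run:
```python
from h import *
o,M=obs(); print(o["q"].round(4).tolist(),o["eef_pos"].round(4).tolist(),o["eef_rot"].round(4).tolist()); print(M.round(3))
shot("top","top1"); shot("scene","scene1")
```

```text
[-0.0379, -0.1639, 1.9736, 0.3643, 1.3172, -0.006] [0.4256, 0.209, 0.2492] [-0.1755, 0.9826, -0.0599, 0.0111]
[[ 0.993 -0.114  0.043]
 [-0.122 -0.931  0.344]
 [ 0.001 -0.346 -0.938]]
```

```bash
cat >> h.py <<'E'
def grasp(pt,psi,tilt,g=.008):
    "TCP goal so that world pt sits g behind TCP"
    M=down(psi,tilt); return np.array(pt)+g*M[:,2],M
E
python3 - <<'E'
from h import *
goto([.4256,.213,.25],down(-6.6,-25))
p,M=grasp([.4256,.213,.040],-6.6,-25); print(p,M.round(3)); goto(p,M)
print("bottle cap",tri((266,140),(187,163)), "nozzle",tri((262,117),(152,145)),"bowl rim",tri((342,290),(366,272)),"blue",tri((298,170),(219,158)))
E
```

```text
shift [-0.0006 -0.0046  0.0005] | 0.005 turn [-45.01   0.06  -0.48] 45.0 t 2.8
[0.4252114  0.20964146 0.03274954] [[ 0.993 -0.104 -0.049]
 [-0.115 -0.9   -0.42 ]
 [ 0.     0.423 -0.906]]
shift [-0.0004  0.0729  0.2035] | 0.216 turn [-45.01   0.06  -0.48] 45.0 t 2.8
bottle cap [0.66716688 0.20255081 0.14784635] nozzle [0.699877   0.25372263 0.17371332] bowl rim [ 0.46608287 -0.12977802  0.06182359] blue [0.69144792 0.15051425 0.09234412]
```

Request:
{"name": "step_arm", "arguments": {
  "plan": [
    [[0, 0, 0], [-8.5, 0, 0]],
    [[0, 0, 0], [-17, 0, 0]],
    [[0, 0, 0], [-25, 0, 0]],
    [[0, 0, 0], [-33, 0, 0]],
    [[0, 0, 0], [-40, 0, 0]]
  ]
}}

```text
time_s: 3.3
eef_pos: [0.4266, 0.2111, 0.2507]
eef_rot: [0.176, 0.983, -0.059, -0.008]
wrist_force: [-0.8, 0.1, -0.1]
opening: 0.998
```

Run:
```python
from h import *
o,M=obs(); print(o["q"].round(4).tolist(),o["eef_pos"].round(4).tolist())
p,M=grasp([.4256,.213,.13],-6.6,-25);goto(p,M)
```

```text
[0.4095, 0.1134, 1.6998, -0.3076, 1.5116, 0.5759] [0.4266, 0.2111, 0.2507]
shift [-0.0018 -0.0429  0.1206] | 0.128 turn [-4.68 -0.18 -0.3 ] 4.7 t 3.3
```

Request:
{"name": "step_arm", "arguments": {
  "plan": [
    [[-0.002, -0.043, 0.12], [-4.7, 0, 0]],
    [[-0.002, -0.043, 0.12], [-4.7, 0, 0]],
    [[-0.002, -0.043, 0.12], [-4.7, 0, 0]],
    [[-0.002, -0.043, 0.12], [-4.7, 0, 0]]
  ]
}}

```text
time_s: 3.7
eef_pos: [0.4207, 0.209, 0.118]
eef_rot: [0.216, 0.975, -0.057, -0.016]
wrist_force: [-0.3, -0.2, -0.7]
opening: 0.997
```

Run:
```python
from h import *
o,M=obs(); print(o["q"].round(4).tolist(),o["eef_pos"].round(4).tolist())
p,M=grasp([.4256,.213,.04],-6.6,-25);goto(p,M)
t=shot("top","top2"); s=shot("scene","scene2"); crop(t,150,240,270,340,5,"a1"); crop(s,100,130,260,290,4,"a2")
print(proj("top",o["eef_pos"]),proj("scene",o["eef_pos"]))
```

```text
[0.4447, 0.3187, 1.772, -0.3746, 1.3178, 0.7059] [0.4207, 0.209, 0.118]
shift [ 0.0049 -0.0371  0.0767] | 0.085 turn [-0.01  0.41 -0.04] 0.4 t 3.7
[[186.03968419 299.90125186]] [[158.90961605 198.26726061]]
```

Request:
{"name": "step_arm", "arguments": {
  "plan": [
    [[0.005, -0.012, 0.025], [0, 0.4, 0]],
    [[0.005, -0.022, 0.045], [0, 0.4, 0]],
    [[0.005, -0.032, 0.066], [0, 0.4, 0]],
    [[0.005, -0.037, 0.077], [0, 0.4, 0]],
    [[0.005, -0.037, 0.077], [0, 0.4, 0]]
  ]
}}

```text
time_s: 4.3
eef_pos: [0.4293, 0.2103, 0.0369]
eef_rot: [0.214, 0.975, -0.058, -0.009]
wrist_force: [-1.0, 0.1, 0.8]
opening: 1.0
```

Run:
```python
from h import *
p,M=grasp([.4256,.213,.04],-6.6,-25);goto(p,M)
t=shot("top","top3"); s=shot("scene","scene3"); crop(t,150,240,270,340,5,"a1"); crop(s,100,170,220,290,5,"a2")
```

```text
shift [-0.004  -0.0007  0.0042] | 0.006 turn [-0.29 -0.31 -0.29] 0.5 t 4.3
```

Request:
{"name": "step_arm", "arguments": {
  "plan": [
    [[-0.004, -0.001, 0.004], [0, 0, 0]],
    [[-0.004, -0.001, 0.004], [0, 0, 0]]
  ]
}}

```text
time_s: 4.6
eef_pos: [0.4246, 0.21, 0.0329]
eef_rot: [0.214, 0.975, -0.058, -0.009]
wrist_force: [0.4, -0.0, 0.0]
opening: 0.997
```

Request:
{"name": "step_arm", "arguments": {
  "plan": [
    [[0, 0, 0], [0, 0, 0]],
    [[0, 0, 0], [0, 0, 0]],
    [[0, 0, 0], [0, 0, 0]],
    [[0, 0, 0], [0, 0, 0]],
    [[0, 0, 0], [0, 0, 0]]
  ],
  "fingers": 0
}}

```text
time_s: 5.1
eef_pos: [0.4253, 0.2102, 0.033]
eef_rot: [0.213, 0.975, -0.058, -0.009]
wrist_force: [-0.5, 1.2, 6.2]
opening: 0.649
```

Request:
{"name": "step_arm", "arguments": {
  "plan": [
    [[0, 0, 0], [0, 0, 0]],
    [[0, 0, 0], [0, 0, 0]],
    [[0, 0, 0], [0, 0, 0]],
    [[0, 0, 0], [0, 0, 0]]
  ]
}}

```text
time_s: 5.5
eef_pos: [0.4253, 0.2102, 0.033]
eef_rot: [0.213, 0.975, -0.058, -0.009]
wrist_force: [0.3, 1.5, 5.0]
opening: 0.646
```

Run:
```python
from h import *
p,M=grasp([.4256,.213,.04],-6.6,-25);goto(p,M); o,M=obs();print(o["q"].round(3))
t=shot("top","top4"); s=shot("scene","scene4"); crop(t,150,240,270,340,5,"a1"); crop(s,100,170,220,290,5,"a2")
```

```text
shift [-0.      0.0004  0.0004] | 0.001 turn [-0.33 -0.34 -0.29] 0.5 t 5.5
[ 0.445  0.462  1.789 -0.401  1.156  0.776]
```

```bash
cat >> h.py <<'E'
import json
def frame_up(d=.15):
    o,M=obs(); print("up",(M.T@[0,0,d]).round(4))
def tiltof(M): return np.degrees(np.arctan2(M[2,1],-M[2,2]))
E
python3 - <<'E'
from h import *
o,M=obs(); print("tilt",tiltof(M),"psi",np.degrees(np.arctan2(M[1,0],M[0,0])))
c=M.T@(np.array([.4256,.213,.033])-o["eef_pos"]); c[0]=0; m=M.T@[0,0,-1]; print("c_t",c.round(4),"mouth_t",m.round(3))
json.dump(dict(c=c.tolist(),tilt=tiltof(M)),open("vA.json","w"))
frame_up(.15)
G=down(3.8,tiltof(M)+90); pc=np.array([.5654,.007,.085]); p=pc-G@c
for dz in(.09,.0): print(p+[0,0,dz]); goto(p+[0,0,dz],G)
E
```

```text
tilt 24.671250651227815 psi -6.72260000047776
c_t [ 0.     -0.0026 -0.0012] mouth_t [-0.007 -0.417  0.909]
up [ 0.0011  0.0626 -0.1363]
[0.56525412 0.00919635 0.17319399]
shift [ 0.1635  0.2245 -0.0499] | 0.282 turn [138.89 -10.03  -9.26] 139.6 t 5.6
[0.56525412 0.00919635 0.08319399]
shift [0.1629 0.187  0.0319] | 0.25 turn [138.89 -10.03  -9.26] 139.6 t 5.6
```

```bash
sed -i 's/np.arctan2(M\[2,1\],-M\[2,2\])/np.arctan2(-M[2,1],-M[2,2])/' h.py
cat > rest.py <<'E'
from h import *
import sys
# usage: rest.py v save|goal dz
v=sys.argv[1]
REST=np.array([.5654,.007,.085]); PSI=3.8
if sys.argv[2]=="goal":
    d=json.load(open(v)); c=np.array(d["c"]); G=down(PSI,d["tilt"]+90); p=REST-G@c
    goto(p+[0,0,float(sys.argv[3])],G); o,_=obs(); print("q",o["q"].round(3),"open",round(o["opening"],3))
E
python3 - <<'E'
from h import *
d=json.load(open("vA.json")); d["tilt"]=-24.67; json.dump(d,open("vA.json","w"))
E
python3 rest.py vA.json goal .09
```

```text
shift [ 0.1639  0.226  -0.0481] | 0.283 turn [ 89.76  -4.5  -10.8 ] 90.5 t 5.6
q [ 0.444  0.463  1.789 -0.401  1.156  0.776] open 0.648
```

Request:
{"name": "step_arm", "arguments": {
  "plan": [
    [[0, 0.01, -0.02], [0, 0, 0]],
    [[0, 0.03, -0.06], [0, 0, 0]],
    [[0.001, 0.047, -0.1], [0, 0, 0]],
    [[0.001, 0.063, -0.136], [0, 0, 0]],
    [[0.001, 0.063, -0.136], [0, 0, 0]]
  ]
}}

```text
time_s: 6.1
eef_pos: [0.4277, 0.2108, 0.1875]
eef_rot: [0.212, 0.976, -0.059, -0.005]
wrist_force: [0.3, -0.2, -2.0]
opening: 0.646
```

```bash
python3 rest.py vA.json goal .09;python3 rest.py vA.json goal .13
```

```text
shift [0.1603 0.1623 0.0931] | 0.246 turn [ 89.55  -4.97 -10.6 ] 90.3 t 6.1
q [ 0.444  0.22   1.731 -0.369  1.426  0.662] open 0.646
shift [0.1609 0.1788 0.0567] | 0.247 turn [ 89.55  -4.97 -10.6 ] 90.3 t 6.1
q [ 0.444  0.22   1.731 -0.369  1.426  0.662] open 0.646
```

Request:
{"name": "step_arm", "arguments": {
  "plan": [
    [[0.014, 0.016, 0.005], [8, -0.4, -1]],
    [[0.029, 0.032, 0.01], [16, -0.9, -1.9]],
    [[0.043, 0.048, 0.016], [24, -1.3, -2.9]],
    [[0.058, 0.064, 0.021], [32, -1.8, -3.8]],
    [[0.072, 0.08, 0.026], [40, -2.2, -4.8]]
  ]
}}

```text
time_s: 6.6
eef_pos: [0.4867, 0.1173, 0.1925]
eef_rot: [-0.137, 0.99, -0.021, -0.015]
wrist_force: [0.1, -0.3, -2.1]
opening: 0.649
```

```bash
python3 rest.py vA.json goal .13
```

```text
shift [ 0.0821  0.0971 -0.0507] | 0.137 turn [49.46 -2.42 -6.07] 49.9 t 6.6
q [-0.174  0.065  1.861  0.277  1.299 -0.217] open 0.649
```

Request:
{"name": "step_arm", "arguments": {
  "plan": [
    [[0.014, 0.017, -0.008], [8, -0.4, -1]],
    [[0.028, 0.034, -0.018], [16, -0.8, -2]],
    [[0.042, 0.05, -0.026], [24, -1.2, -3]],
    [[0.056, 0.066, -0.034], [32, -1.6, -4]],
    [[0.07, 0.082, -0.043], [40, -2, -5]]
  ]
}}

```text
time_s: 7.1
eef_pos: [0.5537, 0.0233, 0.2088]
eef_rot: [-0.468, 0.883, 0.018, -0.019]
wrist_force: [1.0, 1.6, -2.1]
opening: 0.646
```

```bash
python3 rest.py vA.json goal .13
```

```text
shift [ 0.0108  0.0065 -0.0159] | 0.02 turn [ 9.45 -0.41 -1.28] 9.5 t 7.1
q [-0.582  0.459  1.614  0.737  1.735 -0.76 ] open 0.646
```

Request:
{"name": "step_arm", "arguments": {
  "plan": [
    [[0.005, 0.003, -0.008], [5, -0.2, -0.6]],
    [[0.011, 0.006, -0.016], [9.5, -0.4, -1.3]],
    [[0.011, 0.006, -0.016], [9.5, -0.4, -1.3]]
  ]
}}

```text
time_s: 7.4
eef_pos: [0.565, 0.0074, 0.2099]
eef_rot: [-0.539, 0.842, 0.026, -0.02]
wrist_force: [-0.4, -0.4, -2.6]
opening: 0.643
```

```bash
python3 rest.py vA.json goal .13; python3 rest.py vA.json goal .02;python3 - <<'E'
from h import *
t=shot("top","top5"); s=shot("scene","scene5"); crop(s,240,120,400,300,3.3,"a2");crop(t,220,160,360,280,4.5,"a1")
E
```

```text
shift [ 0.0003 -0.0019 -0.0013] | 0.002 turn [ 0.05  0.04 -0.31] 0.3 t 7.4
q [-0.623  0.578  1.54   0.817  1.851 -0.81 ] open 0.643
shift [0.0009 0.098  0.0447] | 0.108 turn [ 0.05  0.04 -0.31] 0.3 t 7.4
q [-0.623  0.578  1.54   0.817  1.851 -0.81 ] open 0.643
```

```bash
cat > fk.py <<'E'
from h import *
from scipy.optimize import least_squares
D=[([-1.3913,.18156,1.60799,0,1.35377,-.20633],[.21632,-.5322,.23838]),([0.116,-0.1172,1.8922,0.0002,1.3654,0.5958],[0.419,0.1675,0.2497]),
([-0.0379,-0.1639,1.9736,0.3643,1.3172,-0.006],[0.4256,0.209,0.2492]),([0.4095,0.1134,1.6998,-0.3076,1.5116,0.5759],[0.4266,0.2111,0.2507]),
([0.4447,0.3187,1.772,-0.3746,1.3178,0.7059],[0.4207,0.209,0.118]),([-0.623,0.578,1.54,0.817,1.851,-0.81],[.565,.0074,.2099])]
def ry(a): return R.from_rotvec([0,a,0]).as_matrix()
def rz(a): return R.from_rotvec([0,0,a]).as_matrix()
def fk(q,P):
    h,L2,L3,Lt,d,a,b=P
    B=rz(q[0]); A=B@ry(q[1]); p=B@[a,d,h]+A@[0,0,L2]; A=A@ry(q[2]); p=p+A@[b,0,L3]; w=p.copy(); A=A@rz(q[3])@ry(q[4]); p=p+A@[0,0,Lt]; return p,w,A@rz(q[5])
def fit():
    f=lambda P: np.concatenate([fk(q,P)[0]-x for q,x in D]+[1e-3*(np.array(P[5:]))])
    r=least_squares(f,[.3,.43,.5,.3,.117,0,0]); return r.x,r.fun
if __name__=="__main__":
    P,e=fit(); print(P.round(4),np.abs(e).max()); o,M=obs(); p,w,A=fk(o["q"],P); print(p,w,A.round(2),M.round(2))
E
python3 fk.py
```

```text
[3.134e-01 4.383e-01 5.143e-01 3.109e-01 1.178e-01 2.000e-04 8.560e-02] 8.563529228854294e-05
[0.56490106 0.00904588 0.21191578] [ 0.5842241  -0.27220658  0.34301566] [[-1.   -0.03 -0.06]
 [-0.07  0.42  0.9 ]
 [ 0.    0.91 -0.42]] [[ 1.    0.03 -0.06]
 [ 0.07 -0.42  0.9 ]
 [-0.   -0.91 -0.42]]
```

Request:
{"name": "step_arm", "arguments": {
  "plan": [
    [[0, 0.025, 0.011], [0, 0, 0]],
    [[0, 0.05, 0.023], [0, 0, 0]],
    [[0.001, 0.075, 0.034], [0, 0, 0]],
    [[0.001, 0.098, 0.045], [0, 0, 0]],
    [[0.001, 0.098, 0.045], [0, 0, 0]]
  ]
}}

```text
time_s: 8.0
eef_pos: [0.5646, 0.0105, 0.1034]
eef_rot: [-0.538, 0.842, 0.028, -0.021]
wrist_force: [0.4, 0.1, -1.9]
opening: 0.646
```

```bash
python3 rest.py vA.json goal .0;python3 - <<'E'
from h import *
t=shot("top","top6"); s=shot("scene","scene6"); crop(s,240,170,400,300,4.5,"a2");crop(t,220,160,360,280,5,"a1")
E
```

```text
shift [0.0006 0.0207 0.0058] | 0.022 turn [ 0.22  0.29 -0.15] 0.4 t 8.0
q [-0.617  0.75   1.529  0.789  1.736 -0.93 ] open 0.646
```

Run:
```python
from h import *
f=lambda u,v,z: ray("top",[[220+u/5,160+v/5]],z)[0].round(4)
print("mouth c",f(282,312,.105),"ring",f(325,310,.105),"base",f(455,300,.105))
print("rest L",f(232,262,.071),f(242,388,.071))
o,M=obs(); d=json.load(open("vA.json")); print("believed centre",o["eef_pos"]+M@np.array(d["c"]))
```

```text
mouth c [0.5627 0.0415 0.105 ] ring [0.5631 0.0253 0.105 ] base [ 0.5661 -0.0239  0.105 ]
rest L [0.5868 0.0622 0.071 ] [0.5373 0.059  0.071 ]
believed centre [0.56639245 0.00928911 0.10936484]
```

Request:
{"name": "step_arm", "arguments": {
  "plan": [
    [[0.001, 0.006, 0.002], [0, 0, 0]],
    [[0.001, 0.011, 0.004], [0, 0, 0]],
    [[0.001, 0.014, 0.005], [0, 0, 0]],
    [[0.001, 0.017, 0.006], [0, 0, 0]],
    [[0.001, 0.019, 0.006], [0, 0, 0]]
  ]
}}

```text
time_s: 8.6
eef_pos: [0.5676, 0.0059, 0.0856]
eef_rot: [-0.538, 0.843, 0.029, -0.018]
wrist_force: [-0.3, 0.1, -1.7]
opening: 0.647
```

```bash
python3 rest.py vA.json goal .0
```

```text
shift [-0.0021  0.0026  0.0026] | 0.004 turn [0.25 0.09 0.04] 0.3 t 8.6
q [-0.622  0.787  1.512  0.786  1.722 -0.949] open 0.647
```

Request:
{"name": "step_arm", "arguments": {
  "plan": [
    [[-0.001, 0.002, 0.002], [0, 0, 0]],
    [[-0.001, 0.003, 0.002], [0, 0, 0]],
    [[-0.001, 0.003, 0.002], [0, 0, 0]]
  ]
}}

```text
time_s: 8.9
eef_pos: [0.5665, 0.0065, 0.0821]
eef_rot: [-0.538, 0.842, 0.029, -0.018]
wrist_force: [-0.8, -0.3, -2.7]
opening: 0.644
```

Request:
{"name": "step_arm", "arguments": {
  "plan": [
    [[-0.001, 0.002, 0.001], [0, 0, 0]],
    [[-0.001, 0.002, 0.001], [0, 0, 0]],
    [[-0.001, 0.002, 0.001], [0, 0, 0]]
  ]
}}

```text
time_s: 9.2
eef_pos: [0.5656, 0.0065, 0.08]
eef_rot: [-0.538, 0.843, 0.029, -0.018]
wrist_force: [0.4, -1.4, -2.0]
opening: 0.644
```

```bash
python3 rest.py vA.json goal .0;python3 - <<'E'
from h import *
t=shot("top","top7"); s=shot("scene","scene7"); crop(s,240,170,400,300,4.5,"a2");crop(t,220,160,360,280,5,"a1")
E
```

```text
shift [-0.0001 -0.0022 -0.0004] | 0.002 turn [0.25 0.09 0.05] 0.3 t 9.2
q [-0.623  0.794  1.516  0.784  1.715 -0.957] open 0.644
```

Request:
{"name": "step_arm", "arguments": {
  "plan": [
    [[0, 0.001, 0], [0, 0, 0]],
    [[0, 0.002, 0.001], [0, 0, 0]],
    [[0, 0.002, 0.001], [0, 0, 0]]
  ]
}}

```text
time_s: 9.6
eef_pos: [0.5659, 0.0065, 0.0779]
eef_rot: [-0.538, 0.842, 0.029, -0.018]
wrist_force: [1.0, -0.0, -0.3]
opening: 0.65
```

Request:
{"name": "step_arm", "arguments": {
  "plan": [
    [[0, 0.001, 0], [0, 0, 0]],
    [[0, 0.002, 0.001], [0, 0, 0]],
    [[0, 0.002, 0.001], [0, 0, 0]]
  ]
}}

```text
time_s: 9.9
eef_pos: [0.5667, 0.0065, 0.0769]
eef_rot: [-0.538, 0.842, 0.029, -0.017]
wrist_force: [3.9, 0.8, 5.9]
opening: 0.645
```

Request:
{"name": "step_arm", "arguments": {
  "plan": [
    [[0, 0, 0], [0, 0, 0]],
    [[0, 0, 0], [0, 0, 0]],
    [[0, 0, 0], [0, 0, 0]],
    [[0, 0, 0], [0, 0, 0]],
    [[0, 0, 0], [0, 0, 0]]
  ],
  "fingers": 90
}}

```text
time_s: 10.4
eef_pos: [0.5654, 0.0067, 0.0754]
eef_rot: [-0.538, 0.843, 0.029, -0.018]
wrist_force: [-0.1, -0.2, 0.2]
opening: 0.9
```

```bash
python3 rest.py vA.json goal .0;python3 - <<'E'
from h import *
o,M=obs(); print(o["wrist_force"].round(1),M.round(3))
t=shot("top","top8"); s=shot("scene","scene8"); crop(s,240,170,400,300,4.5,"a2");crop(t,220,160,360,280,5,"a1")
E
```

```text
shift [-0.     -0.0063 -0.0025] | 0.007 turn [0.25 0.1  0.04] 0.3 t 10.4
q [-0.623  0.802  1.514  0.784  1.71  -0.962] open 0.9
[-0.1 -0.2  0.2] [[ 0.998  0.029 -0.062]
 [ 0.068 -0.42   0.905]
 [-0.    -0.907 -0.421]]
```

Request:
{"name": "step_arm", "arguments": {
  "plan": [
    [[0, 0, -0.04], [0, 0, 0]],
    [[0, 0, -0.08], [0, 0, 0]],
    [[0, -0.02, -0.115], [0, 0, 0]],
    [[0, -0.06, -0.13], [0, 0, 0]],
    [[0, -0.1, -0.13], [0, 0, 0]]
  ]
}}

```text
time_s: 11.0
eef_pos: [0.5712, -0.0714, 0.2227]
eef_rot: [-0.537, 0.843, 0.028, -0.017]
wrist_force: [0.6, 0.3, 0.2]
opening: 0.904
```

Run:
```python
from h import *
from fk import fit,fk
t=shot("top","top9"); s=shot("scene","scene9"); crop(s,240,170,400,300,4.5,"a2");crop(t,220,160,360,280,5,"a1")
p,M=grasp([.565,.009,.085],3.8,-50,.008); print(p); goto(p,M); goto(p+[0,0.0,.12],M)
```

```text
[0.56540615 0.00288512 0.0798577 ]
shift [-0.0028  0.1015  0.1276] | 0.163 turn [-114.82   -0.47    0.26] 114.8 t 11.1
shift [-0.002  -0.0071  0.0765] | 0.077 turn [-114.82   -0.47    0.26] 114.8 t 11.1
```

Request:
{"name": "step_arm", "arguments": {
  "plan": [
    [[0, 0, 0], [-8, 0, 0]],
    [[0, 0, 0], [-16, 0, 0]],
    [[0, 0, 0], [-24, 0, 0]],
    [[0, 0, 0], [-32, 0, 0]],
    [[0, 0, 0], [-40, 0, 0]]
  ],
  "fingers": 0
}}

```text
time_s: 11.6
eef_pos: [0.5708, -0.0696, 0.2211]
eef_rot: [-0.214, 0.976, 0.033, -0.007]
wrist_force: [-0.1, -0.4, -0.8]
opening: 0.039
```

Request:
{"name": "step_arm", "arguments": {
  "plan": [
    [[0, 0, 0], [-8, 0, 0]],
    [[0, 0, 0], [-16, 0, 0]],
    [[0, 0, 0], [-25, 0, 0]],
    [[0, 0, 0], [-25, 0, 0]]
  ]
}}

```text
time_s: 12.0
eef_pos: [0.5705, -0.066, 0.2213]
eef_rot: [0.001, 0.999, 0.037, 0.0]
wrist_force: [0.1, -0.9, 0.0]
opening: 0.006
```

Run:
```python
from h import *
t=shot("top","top10"); s=shot("scene","scene10")
o,M=obs(); tip=o["eef_pos"]+.008*M[:,2]; print(o["eef_pos"],tip,M.round(3),o["opening"])
for n,im in(("top",t),("scene",s)):
    u=proj(n,tip)[0]; print(n,u); x,y=u.astype(int); cv2.circle(im,(int(round(u[0])),int(round(u[1]))),0,(0,0,255),-1); crop(im,x-50,y-40,x+50,y+40,6,"k_"+n)
```

```text
[ 0.57037385 -0.06773215  0.22056073] [ 0.57036445 -0.06770323  0.21256078] [[ 0.998  0.071 -0.001]
 [ 0.071 -0.998  0.004]
 [-0.001 -0.004 -1.   ]] 0.0028852983702716464
top [338.12334296 209.10502604]
scene [353.60289494 154.43741466]
```

Run:
```python
from h import *
p,M=grasp([.5652,.013,.084],3.8,-50,.003); print(p); goto(p+[0,.05,.10],M); goto(p,M)
import fk
from scipy.optimize import least_squares
P,e=fk.fit(); o,_=obs()
for dz in (.1,0):
    r=least_squares(lambda q: np.r_[fk.fk(q,P)[0]-(p+[0,0,dz]), .3*(fk.fk(q,P)[2]@rot-M).ravel()] if False else np.r_[fk.fk(q,P)[0]-(p+[0,0,dz]), .3*(fk.fk(q,P)[2]@np.diag([-1,-1,1])-M).ravel()], o["q"]); print(r.x.round(3),r.cost,fk.fk(r.x,P)[1])
```

```text
[0.56535231 0.01070692 0.08207164]
shift [ 0.0041 -0.1283  0.039 ] | 0.134 turn [-50.21  -0.06   0.25] 50.2 t 12.1
shift [ 0.0007 -0.0781  0.1388] | 0.159 turn [-50.21  -0.06   0.25] 50.2 t 12.1
[ 0.228  0.439  1.648 -0.884  1.359  0.499] 1.3397074233673425e-23 [0.54956792 0.24835231 0.38191916]
[ 0.228  0.602  1.657 -0.921  1.253  0.639] 3.1934394142873555e-17 [0.54956791 0.2483523  0.28191916]
```

Request:
{"name": "step_arm", "arguments": {
  "plan": [
    [[0.001, -0.025, 0.008], [-8, 0, 0]],
    [[0.002, -0.05, 0.016], [-16, 0, 0]],
    [[0.003, -0.075, 0.023], [-24, 0, 0]],
    [[0.003, -0.1, 0.03], [-32, 0, 0]],
    [[0.004, -0.128, 0.039], [-40, 0, 0]]
  ],
  "fingers": 100
}}

```text
time_s: 12.6
eef_pos: [0.5664, 0.0584, 0.1823]
eef_rot: [0.343, 0.939, 0.03, 0.012]
wrist_force: [0.1, 0.2, -0.8]
opening: 0.845
```

Request:
{"name": "step_arm", "arguments": {
  "plan": [
    [[0, 0, 0], [-8, 0, 0]],
    [[0, 0, 0], [-10, 0, 0]],
    [[0, 0, 0], [-10, 0, 0]]
  ]
}}

```text
time_s: 12.9
eef_pos: [0.5652, 0.0584, 0.1797]
eef_rot: [0.421, 0.906, 0.032, 0.011]
wrist_force: [-0.2, -0.2, 1.1]
opening: 1.001
```

Run:
```python
from h import *
p,M=grasp([.5652,.013,.084],3.8,-50,.003); goto(p+[0,.02,.02],M); goto(p,M)
t=shot("top","top11"); s=shot("scene","scene11"); crop(s,220,130,400,300,4,"a2");crop(t,220,160,360,280,5,"a1")
```

```text
shift [-0.0012 -0.0415  0.0711] | 0.082 turn [-0.14  0.19  0.28] 0.4 t 12.9
shift [-0.0024 -0.0439  0.0993] | 0.109 turn [-0.14  0.19  0.28] 0.4 t 12.9
```

Request:
{"name": "step_arm", "arguments": {
  "plan": [
    [[-0.001, -0.012, 0.02], [0, 0, 0]],
    [[-0.001, -0.024, 0.04], [0, 0, 0]],
    [[-0.001, -0.035, 0.06], [0, 0, 0]],
    [[-0.001, -0.041, 0.071], [0, 0, 0]],
    [[-0.001, -0.041, 0.071], [0, 0, 0]]
  ]
}}

```text
time_s: 13.5
eef_pos: [0.5664, 0.029, 0.1046]
eef_rot: [0.421, 0.906, 0.03, 0.013]
wrist_force: [0.4, 0.4, 0.7]
opening: 0.998
```

Run:
```python
from h import *
p,M=grasp([.5652,.013,.084],3.8,-50,.003); goto(p,M)
t=shot("top","top12"); s=shot("scene","scene12"); crop(s,240,150,400,300,4.5,"a2");crop(t,220,160,360,280,5,"a1")
```

```text
shift [-0.0022 -0.0055  0.0284] | 0.029 turn [-0.12  0.14 -0.01] 0.2 t 13.5
```

Request:
{"name": "step_arm", "arguments": {
  "plan": [
    [[-0.002, -0.002, 0.01], [0, 0, 0]],
    [[-0.002, -0.002, 0.02], [0, 0, 0]],
    [[-0.002, -0.001, 0.033], [0, 0, 0]],
    [[-0.002, -0.001, 0.033], [0, 0, 0]]
  ]
}}

```text
time_s: 14.0
eef_pos: [0.5656, 0.0049, 0.0818]
eef_rot: [0.422, 0.906, 0.031, 0.013]
wrist_force: [0.1, -0.8, -0.2]
opening: 1.002
```

Run:
```python
from h import *
p,M=grasp([.5652,.006,.084],3.8,-50,.003); goto(p,M)
t=shot("top","top13"); s=shot("scene","scene13"); crop(s,240,150,400,300,4.5,"a2");crop(t,220,160,360,280,5,"a1")
```

```text
shift [-0.0003  0.001   0.0007] | 0.001 turn [-0.05  0.07  0.12] 0.1 t 14.0
```

Request:
{"name": "step_arm", "arguments": {
  "plan": [
    [[0, 0.004, 0.005], [0, 0, 0]],
    [[0, 0.004, 0.005], [0, 0, 0]]
  ]
}}

```text
time_s: 14.3
eef_pos: [0.5672, -0.0004, 0.0832]
eef_rot: [0.422, 0.906, 0.031, 0.015]
wrist_force: [-0.6, -0.4, 0.5]
opening: 1.001
```

Request:
{"name": "step_arm", "arguments": {
  "plan": [
    [[0, 0, 0], [0, 0, 0]],
    [[0, 0, 0], [0, 0, 0]],
    [[0, 0, 0], [0, 0, 0]],
    [[0, 0, 0], [0, 0, 0]],
    [[0, 0, 0], [0, 0, 0]]
  ],
  "fingers": 0
}}

```text
time_s: 14.8
eef_pos: [0.5671, 0.0003, 0.0833]
eef_rot: [0.422, 0.906, 0.031, 0.015]
wrist_force: [-2.6, 2.8, 4.2]
opening: 0.645
```

Request:
{"name": "step_arm", "arguments": {
  "plan": [
    [[0, 0, 0], [0, 0, 0]],
    [[0, 0, 0], [0, 0, 0]],
    [[0, 0, 0], [0, 0, 0]]
  ]
}}

```text
time_s: 15.1
eef_pos: [0.5671, 0.0003, 0.0833]
eef_rot: [0.422, 0.906, 0.031, 0.015]
wrist_force: [-2.5, 3.2, 5.3]
opening: 0.646
```

Run:
```python
from h import *
o,M=obs(); print(o["eef_pos"],M.round(3),tiltof(M)); frame_up(.1)
t=shot("top","top14"); s=shot("scene","scene14"); crop(s,240,150,400,300,4.5,"a2");crop(t,220,160,360,280,5,"a1")
```

```text
[5.67072328e-01 2.56301010e-04 8.32744423e-02] [[ 0.998  0.044  0.052]
 [ 0.068 -0.642 -0.764]
 [ 0.     0.765 -0.644]] -49.93473402789454
up [ 0.      0.0765 -0.0644]
```

```bash
cat > tray.py <<'E'
from h import *
import sys
v,off,dz=sys.argv[1],float(sys.argv[2]),float(sys.argv[3])
d=json.load(open(v)); c=np.array(d["c"]); PSI=1.9
G=down(PSI,d["tilt"]+90); a=np.radians(PSI)
pc=np.array([.4355-off*np.sin(a),.001+off*np.cos(a),.036+dz]); goto(pc-G@c,G); o,_=obs(); print("q",o["q"].round(3),"open",round(o["opening"],3),o["wrist_force"].round(1))
E
echo '{"c":[0,-0.0042,-0.0065],"tilt":-49.93}' > vA2.json; python3 tray.py vA2.json .058 .12
```

```text
shift [-0.1291  0.0056 -0.0944] | 0.16 turn [90.   -0.22  2.22] 90.0 t 15.2
q [ 0.21   0.594  1.665 -0.93   1.239  0.63 ] open 0.644 [-3.2  3.   5. ]
```

Request:
{"name": "step_arm", "arguments": {
  "plan": [
    [[0, 0.01, -0.008], [0, 0, 0]],
    [[0, 0.03, -0.025], [0, 0, 0]],
    [[0, 0.055, -0.046], [0, 0, 0]],
    [[0, 0.077, -0.064], [0, 0, 0]],
    [[0, 0.077, -0.064], [0, 0, 0]]
  ]
}}

```text
time_s: 15.7
eef_pos: [0.5695, -0.0004, 0.1879]
eef_rot: [0.421, 0.906, 0.029, 0.018]
wrist_force: [0.1, -0.1, -1.9]
opening: 0.65
```

```bash
python3 tray.py vA2.json .058 .14
```

```text
shift [-0.1317 -0.0589 -0.0412] | 0.15 turn [89.95 -0.71  2.2 ] 90.0 t 15.7
q [ 0.208  0.424  1.654 -0.892  1.344  0.486] open 0.65 [ 0.1 -0.1 -1.9]
```

Request:
{"name": "step_arm", "arguments": {
  "plan": [
    [[-0.012, -0.005, -0.004], [8, 0, 0.2]],
    [[-0.024, -0.011, -0.007], [16, 0, 0.4]],
    [[-0.036, -0.016, -0.011], [24, 0, 0.6]],
    [[-0.048, -0.021, -0.015], [32, 0, 0.8]],
    [[-0.06, -0.027, -0.019], [40, 0, 1]]
  ]
}}

```text
time_s: 16.2
eef_pos: [0.5047, 0.0277, 0.1747]
eef_rot: [0.084, 0.996, 0.026, 0.007]
wrist_force: [-1.0, 0.1, -1.6]
opening: 0.646
```

```bash
python3 tray.py vA2.json .058 .14
```

```text
shift [-0.0693 -0.0364 -0.0004] | 0.078 turn [49.67 -0.27  1.33] 49.7 t 16.2
q [-0.078  0.1    1.846 -0.179  1.169 -0.062] open 0.646 [-1.   0.1 -1.6]
```

Request:
{"name": "step_arm", "arguments": {
  "plan": [
    [[-0.012, -0.006, 0], [8, 0, 0.2]],
    [[-0.024, -0.013, 0], [16, 0, 0.4]],
    [[-0.036, -0.019, 0], [24, 0, 0.6]],
    [[-0.048, -0.025, 0], [32, 0, 0.8]],
    [[-0.06, -0.031, 0], [40, 0, 1]]
  ]
}}

```text
time_s: 16.7
eef_pos: [0.4433, 0.0543, 0.169]
eef_rot: [-0.262, 0.965, 0.018, -0.001]
wrist_force: [-1.6, -1.0, -2.9]
opening: 0.646
```

```bash
python3 tray.py vA2.json .058 .10
```

```text
shift [-0.0098  0.0154  0.0381] | 0.042 turn [ 9.72 -0.29  0.36] 9.7 t 16.7
q [-0.486  0.06   1.991  0.465  1.389 -0.679] open 0.646 [-1.6 -1.  -2.9]
```

Request:
{"name": "step_arm", "arguments": {
  "plan": [
    [[-0.005, 0.007, 0.018], [5, 0, 0.2]],
    [[-0.01, 0.015, 0.038], [9.7, -0.3, 0.4]],
    [[-0.01, 0.015, 0.038], [9.7, -0.3, 0.4]],
    [[-0.01, 0.015, 0.038], [9.7, -0.3, 0.4]]
  ]
}}

```text
time_s: 17.1
eef_pos: [0.4332, 0.06, 0.1278]
eef_rot: [-0.34, 0.94, 0.014, -0.008]
wrist_force: [0.0, 0.3, -1.2]
opening: 0.647
```

```bash
python3 tray.py vA2.json .058 .02
python3 - <<'E'
from h import *
t=shot("top","top15"); s=shot("scene","scene15"); crop(s,150,170,350,350,4,"a2");crop(t,220,230,360,340,5,"a1")
E
```

```text
shift [0.0008 0.051  0.0611] | 0.08 turn [ 0.31  0.19 -0.21] 0.4 t 17.1
q [-0.563  0.197  2.015  0.565  1.4   -0.828] open 0.647 [ 0.   0.3 -1.2]
```

Run:
```python
from h import *
o,M=obs(); c=o["eef_pos"]+M@np.array([0,-.0042,-.0065]); print("believed",c, "bore by top",ray("top",[[266.6,291.6]],c[2]+.033))
```

```text
believed [0.43434077 0.05916082 0.13692297] bore by top [[0.43337844 0.05773654 0.16992297]]
```

Request:
{"name": "step_arm", "arguments": {
  "plan": [
    [[0, 0.013, 0.015], [0, 0, 0]],
    [[0, 0.026, 0.031], [0, 0, 0]],
    [[0.001, 0.039, 0.046], [0, 0, 0]],
    [[0.001, 0.051, 0.061], [0, 0, 0]],
    [[0.001, 0.051, 0.061], [0, 0, 0]]
  ]
}}

```text
time_s: 17.7
eef_pos: [0.4342, 0.0607, 0.0485]
eef_rot: [-0.34, 0.94, 0.016, -0.007]
wrist_force: [-0.1, -0.1, -1.2]
opening: 0.646
```

```bash
python3 tray.py vA2.json .058 .0
python3 - <<'E'
from h import *
t=shot("top","top16"); s=shot("scene","scene16"); crop(s,150,190,350,350,4,"a2");crop(t,220,230,360,340,5,"a1")
E
```

```text
shift [-0.0006  0.0135  0.015 ] | 0.02 turn [ 0.33  0.22 -0.02] 0.4 t 17.7
q [-0.56   0.371  2.019  0.59   1.25  -0.929] open 0.646 [-0.1 -0.1 -1.2]
```

Request:
{"name": "step_arm", "arguments": {
  "plan": [
    [[-0.002, 0.003, 0.004], [0, 0, 0]],
    [[-0.002, 0.006, 0.008], [0, 0, 0]],
    [[-0.002, 0.009, 0.011], [0, 0, 0]],
    [[-0.002, 0.012, 0.013], [0, 0, 0]],
    [[-0.002, 0.012, 0.013], [0, 0, 0]]
  ]
}}

```text
time_s: 18.3
eef_pos: [0.4322, 0.059, 0.0308]
eef_rot: [-0.34, 0.94, 0.015, -0.007]
wrist_force: [0.4, 0.5, -1.3]
opening: 0.647
```

Request:
{"name": "step_arm", "arguments": {
  "plan": [
    [[0, 0.001, 0.001], [0, 0, 0]],
    [[0, 0.0013, 0.0015], [0, 0, 0]],
    [[0, 0.0013, 0.0015], [0, 0, 0]]
  ]
}}

```text
time_s: 18.6
eef_pos: [0.4325, 0.059, 0.0304]
eef_rot: [-0.341, 0.94, 0.016, -0.007]
wrist_force: [-5.1, -3.7, 12.8]
opening: 0.65
```

Request:
{"name": "step_arm", "arguments": {
  "plan": [
    [[0, 0.001, 0.001], [0, 0, 0]],
    [[0, 0.0013, 0.0015], [0, 0, 0]],
    [[0, 0.0013, 0.0015], [0, 0, 0]]
  ]
}}

```text
time_s: 18.9
eef_pos: [0.4325, 0.059, 0.0304]
eef_rot: [-0.342, 0.939, 0.016, -0.007]
wrist_force: [-11.1, -8.5, 34.0]
opening: 0.643
```

Request:
{"name": "step_arm", "arguments": {
  "plan": [
    [[0, -0.001, -0.001], [0, 0, 0]],
    [[0, -0.002, -0.002], [0, 0, 0]],
    [[0, -0.002, -0.002], [0, 0, 0]]
  ]
}}

```text
time_s: 19.2
eef_pos: [0.4326, 0.059, 0.0305]
eef_rot: [-0.34, 0.94, 0.016, -0.007]
wrist_force: [-2.4, -3.6, 6.4]
opening: 0.646
```

```bash
python3 tray.py vA2.json .058 .0
python3 - <<'E'
from h import *
o,M=obs(); print(o["wrist_force"],tiltof(M),M.round(3))
t=shot("top","top17"); s=shot("scene","scene17"); crop(s,180,220,300,320,6.5,"a2");crop(t,230,240,330,330,7,"a1")
E
```

```text
shift [0.0009 0.0007 0.0022] | 0.003 turn [ 0.28  0.11 -0.04] 0.3 t 19.2
q [-0.566  0.411  2.019  0.597  1.218 -0.957] open 0.646 [-2.4 -3.6  6.4]
[-2.44845406 -3.64679816  6.38582118] 39.7866736850981 [[ 0.999  0.025 -0.023]
 [ 0.034 -0.768  0.64 ]
 [-0.002 -0.64  -0.768]]
```

Request:
{"name": "step_arm", "arguments": {
  "plan": [
    [[0, 0, 0], [0, 0, 0]],
    [[0, 0, 0], [0, 0, 0]],
    [[0, 0, 0], [0, 0, 0]],
    [[0, 0, 0], [0, 0, 0]]
  ],
  "fingers": 71
}}

```text
time_s: 19.7
eef_pos: [0.4322, 0.0594, 0.0298]
eef_rot: [-0.34, 0.94, 0.015, -0.007]
wrist_force: [0.4, 0.3, -0.0]
opening: 0.714
```

Run:
```python
from h import *
o,M=obs(); print(o["wrist_force"],o["opening"],o["eef_pos"])
t=shot("top","top18"); crop(t,230,240,330,330,7,"a1")
```

```text
[ 0.35425095  0.28355029 -0.02961355] 0.71421296147678 [0.43224651 0.05944867 0.02984167]
```

Request:
{"name": "step_arm", "arguments": {
  "plan": [
    [[0, 0, -0.02], [0, 0, 0]],
    [[0, 0, -0.05], [0, 0, 0]],
    [[0, 0, -0.09], [0, 0, 0]],
    [[0, 0, -0.13], [0, 0, 0]],
    [[0, 0, -0.17], [0, 0, 0]]
  ]
}}

```text
time_s: 20.25
eef_pos: [0.436, -0.0501, 0.1618]
eef_rot: [-0.34, 0.94, 0.015, -0.007]
wrist_force: [0.7, -0.3, 0.2]
opening: 0.711
```

Run:
```python
from h import *
p,M=grasp([.4865,.153,.14],18,-25); goto(p,M)
t=shot("top","top19"); s=shot("scene","scene19"); crop(s,180,200,300,300,6.5,"a2");crop(t,160,240,300,330,5.5,"a1")
```

```text
shift [ 0.0583 -0.1337  0.1489] | 0.208 turn [-64.37  -2.01 -16.83] 66.6 t 20.25
```

Request:
{"name": "step_arm", "arguments": {
  "plan": [
    [[0.007, -0.019, 0.008], [-8, -0.2, -2.1]],
    [[0.014, -0.038, 0.02], [-16, -0.5, -4.2]],
    [[0.022, -0.057, 0.035], [-24, -0.7, -6.3]],
    [[0.029, -0.076, 0.055], [-32, -1, -8.4]],
    [[0.036, -0.095, 0.075], [-40, -1.2, -10.5]]
  ],
  "fingers": 100
}}

```text
time_s: 20.85
eef_pos: [0.4687, 0.074, 0.1642]
eef_rot: [0.005, 0.994, 0.105, 0.022]
wrist_force: [-0.4, -0.2, -1.9]
opening: 0.997
```

Run:
```python
from h import *
p,M=grasp([.4865,.153,.15],18,-25); goto(p,M)
print("A bore top",ray("top",[[270.4,291.6]],.069),"scene",ray("scene",[[232.3,252.8]],.069))
```

```text
shift [ 0.0333 -0.0705  0.0219] | 0.081 turn [-24.03  -1.05  -6.34] 24.9 t 20.85
A bore top [[0.43243505 0.05665007 0.069     ]] scene [[0.43108576 0.05325034 0.069     ]]
```

Request:
{"name": "step_arm", "arguments": {
  "plan": [
    [[0.011, -0.023, 0.007], [-8, -0.3, -2]],
    [[0.022, -0.046, 0.014], [-16, -0.7, -4.2]],
    [[0.033, -0.07, 0.022], [-24, -1, -6.3]],
    [[0.033, -0.07, 0.022], [-24, -1, -6.3]],
    [[0.033, -0.07, 0.022], [-24, -1, -6.3]]
  ]
}}

```text
time_s: 21.35
eef_pos: [0.4849, 0.15, 0.1402]
eef_rot: [0.211, 0.965, 0.155, 0.03]
wrist_force: [-0.1, -0.2, -0.5]
opening: 1.003
```

Run:
```python
from h import *
p,M=grasp([.4865,.153,.04],18,-25); goto(p,M); goto(p+[0,0,.035],M)
t=shot("top","top20"); crop(t,150,220,290,320,5,"a1")
```

```text
shift [ 0.0032 -0.0437  0.0981] | 0.107 turn [-0.43  0.26  0.34] 0.6 t 21.35
shift [ 0.0029 -0.0292  0.0663] | 0.072 turn [-0.43  0.26  0.34] 0.6 t 21.35
```

Request:
{"name": "step_arm", "arguments": {
  "plan": [
    [[0.003, -0.012, 0.027], [0, 0, 0]],
    [[0.003, -0.024, 0.054], [0, 0, 0]],
    [[0.003, -0.034, 0.076], [0, 0, 0]],
    [[0.003, -0.043, 0.098], [0, 0, 0]],
    [[0.003, -0.043, 0.098], [0, 0, 0]]
  ]
}}

```text
time_s: 21.9
eef_pos: [0.4882, 0.144, 0.0332]
eef_rot: [0.211, 0.965, 0.15, 0.029]
wrist_force: [-0.6, 0.2, -0.2]
opening: 0.998
```

Run:
```python
from h import *
p,M=grasp([.4865,.153,.04],18,-25); goto(p,M)
t=shot("top","top21"); s=shot("scene","scene21"); crop(t,150,220,290,320,5,"a1"); crop(s,150,170,270,290,6,"a2")
```

```text
shift [ 0.0011 -0.0054 -0.002 ] | 0.006 turn [-0.43  0.53 -0.19] 0.7 t 21.9
```

Request:
{"name": "step_arm", "arguments": {
  "plan": [
    [[0.001, -0.005, -0.002], [0, 0, 0]],
    [[0.001, -0.005, -0.002], [0, 0, 0]]
  ]
}}

```text
time_s: 22.2
eef_pos: [0.4906, 0.1531, 0.0368]
eef_rot: [0.21, 0.965, 0.152, 0.034]
wrist_force: [0.3, -0.7, -0.9]
opening: 1.0
```

Request:
{"name": "step_arm", "arguments": {
  "plan": [
    [[0, 0, 0], [0, 0, 0]],
    [[0, 0, 0], [0, 0, 0]],
    [[0, 0, 0], [0, 0, 0]],
    [[0, 0, 0], [0, 0, 0]],
    [[0, 0, 0], [0, 0, 0]]
  ],
  "fingers": 0
}}

```text
time_s: 22.7
eef_pos: [0.49, 0.153, 0.036]
eef_rot: [0.211, 0.965, 0.152, 0.033]
wrist_force: [-1.2, 1.3, 6.0]
opening: 0.648
```

Request:
{"name": "step_arm", "arguments": {
  "plan": [
    [[0, 0, 0], [0, 0, 0]],
    [[0, 0, 0], [0, 0, 0]],
    [[0, 0, 0], [0, 0, 0]]
  ]
}}

```text
time_s: 23.0
eef_pos: [0.4899, 0.153, 0.036]
eef_rot: [0.211, 0.965, 0.152, 0.033]
wrist_force: [-1.4, 1.9, 5.5]
opening: 0.649
```

Run:
```python
from h import *
o,M=obs(); print(o["eef_pos"],"tilt",tiltof(M),"psi",np.degrees(np.arctan2(M[1,0],M[0,0])),o["opening"])
c=M.T@(np.array([.4865,.154,.033])-o["eef_pos"]); print(c); c[0]=0
json.dump(dict(c=c.tolist(),tilt=tiltof(M)),open("vB.json","w")); frame_up(.13)
t=shot("top","top22"); s=shot("scene","scene22"); crop(t,150,220,290,320,5,"a1"); crop(s,150,170,270,290,6,"a2")
```

```text
[0.48993914 0.15300383 0.03595662] tilt -24.657333069905118 psi 17.934408640818717 0.6494888325948677
[-0.00296316 -0.00305816  0.00185177]
up [-1.000e-04  5.420e-02 -1.181e-01]
```

Request:
{"name": "step_arm", "arguments": {
  "plan": [
    [[0, 0.01, -0.02], [0, 0, 0]],
    [[0, 0.025, -0.055], [0, 0, 0]],
    [[0, 0.042, -0.09], [0, 0, 0]],
    [[0, 0.054, -0.118], [0, 0, 0]],
    [[0, 0.054, -0.118], [0, 0, 0]]
  ]
}}

```text
time_s: 23.6
eef_pos: [0.4922, 0.1539, 0.1695]
eef_rot: [0.21, 0.965, 0.152, 0.036]
wrist_force: [0.2, 0.4, -0.6]
opening: 0.646
```

```bash
python3 rest.py vB.json goal .12
```

```text
shift [0.0239 0.164  0.0386] | 0.17 turn [89.44  5.09 14.86] 90.8 t 23.6
q [ 0.326  0.191  1.809 -0.467  1.183  0.203] open 0.646
```

Request:
{"name": "step_arm", "arguments": {
  "plan": [
    [[0.002, 0.012, -0.006], [8, 0.5, 1.3]],
    [[0.004, 0.026, -0.006], [16, 0.9, 2.7]],
    [[0.006, 0.041, 0], [24, 1.4, 4]],
    [[0.009, 0.056, 0.004], [32, 1.8, 5.3]],
    [[0.011, 0.073, 0.01], [40, 2.3, 6.6]]
  ]
}}

```text
time_s: 24.1
eef_pos: [0.5219, 0.0889, 0.1863]
eef_rot: [-0.14, 0.985, 0.103, 0.01]
wrist_force: [0.3, 0.2, -2.7]
opening: 0.647
```

```bash
python3 rest.py vB.json goal .12
```

```text
shift [ 0.0265  0.0841 -0.04  ] | 0.097 turn [49.21  3.08  7.95] 49.9 t 24.1
q [-0.221  0.139  1.794  0.283  1.292 -0.52 ] open 0.647
```

Request:
{"name": "step_arm", "arguments": {
  "plan": [
    [[0.004, 0.014, -0.007], [8, 0.5, 1.3]],
    [[0.009, 0.028, -0.013], [16, 1, 2.6]],
    [[0.013, 0.041, -0.02], [24, 1.5, 3.9]],
    [[0.017, 0.055, -0.026], [32, 2, 5.2]],
    [[0.022, 0.069, -0.033], [40, 2.5, 6.5]]
  ]
}}

```text
time_s: 24.6
eef_pos: [0.5579, 0.0184, 0.1996]
eef_rot: [-0.47, 0.882, 0.041, -0.014]
wrist_force: [0.6, 0.4, -1.3]
opening: 0.647
```

```bash
python3 rest.py vB.json goal .08
```

```text
shift [0.0059 0.0388 0.008 ] | 0.04 turn [9.22 0.54 1.27] 9.3 t 24.6
q [-0.582  0.492  1.591  0.73   1.741 -0.813] open 0.647
```

Request:
{"name": "step_arm", "arguments": {
  "plan": [
    [[0.003, 0.01, -0.002], [5, 0.3, 0.6]],
    [[0.006, 0.025, 0], [9.2, 0.5, 1.3]],
    [[0.006, 0.039, 0.008], [9.2, 0.5, 1.3]],
    [[0.006, 0.039, 0.008], [9.2, 0.5, 1.3]]
  ]
}}

```text
time_s: 25.0
eef_pos: [0.5642, 0.0057, 0.1602]
eef_rot: [-0.538, 0.843, 0.027, -0.021]
wrist_force: [-0.2, -0.1, -1.6]
opening: 0.649
```

```bash
python3 rest.py vB.json goal .02
python3 - <<'E'
from h import *
t=shot("top","top23"); s=shot("scene","scene23"); crop(s,240,150,400,300,4.5,"a2");crop(t,220,160,360,280,5,"a1")
E
```

```text
shift [0.0016 0.0526 0.0225] | 0.057 turn [ 0.25  0.25 -0.22] 0.4 t 25.0
q [-0.624  0.656  1.538  0.797  1.799 -0.87 ] open 0.649
```

Request:
{"name": "step_arm", "arguments": {
  "plan": [
    [[0.001, 0.017, 0.007], [0, 0, 0]],
    [[0.001, 0.034, 0.014], [0, 0, 0]],
    [[0.001, 0.048, 0.02], [0, 0, 0]],
    [[0.001, 0.06, 0.026], [0, 0, 0]],
    [[0.001, 0.068, 0.029], [0, 0, 0]]
  ]
}}

```text
time_s: 25.6
eef_pos: [0.5668, 0.0032, 0.0894]
eef_rot: [-0.537, 0.843, 0.03, -0.019]
wrist_force: [0.3, -0.3, -1.4]
opening: 0.647
```

```bash
python3 rest.py vB.json goal .0
```

```text
shift [-0.0012  0.0054  0.0036] | 0.007 turn [0.35 0.18 0.11] 0.4 t 25.6
q [-0.625  0.78   1.512  0.782  1.728 -0.948] open 0.647
```

Request:
{"name": "step_arm", "arguments": {
  "plan": [
    [[-0.001, 0.002, 0.001], [0, 0, 0]],
    [[-0.001, 0.004, 0.002], [0, 0, 0]],
    [[-0.001, 0.005, 0.002], [0, 0, 0]],
    [[-0.001, 0.005, 0.002], [0, 0, 0]]
  ]
}}

```text
time_s: 26.0
eef_pos: [0.5662, 0.002, 0.0849]
eef_rot: [-0.537, 0.843, 0.029, -0.018]
wrist_force: [-0.4, -0.4, -2.9]
opening: 0.647
```

Request:
{"name": "step_arm", "arguments": {
  "plan": [
    [[0, 0.001, 0], [0, 0, 0]],
    [[0, 0.002, 0.001], [0, 0, 0]],
    [[0, 0.002, 0.001], [0, 0, 0]]
  ]
}}

```text
time_s: 26.3
eef_pos: [0.5664, 0.0022, 0.0826]
eef_rot: [-0.537, 0.843, 0.029, -0.018]
wrist_force: [1.4, -1.5, 0.3]
opening: 0.644
```

Request:
{"name": "step_arm", "arguments": {
  "plan": [
    [[0, 0.001, 0], [0, 0, 0]],
    [[0, 0.002, 0.001], [0, 0, 0]],
    [[0, 0.002, 0.001], [0, 0, 0]]
  ]
}}

```text
time_s: 26.6
eef_pos: [0.567, 0.0022, 0.0818]
eef_rot: [-0.538, 0.842, 0.03, -0.017]
wrist_force: [2.9, -0.4, 7.3]
opening: 0.647
```

Request:
{"name": "step_arm", "arguments": {
  "plan": [
    [[0, 0, 0], [0, 0, 0]],
    [[0, 0, 0], [0, 0, 0]],
    [[0, 0, 0], [0, 0, 0]],
    [[0, 0, 0], [0, 0, 0]],
    [[0, 0, 0], [0, 0, 0]]
  ],
  "fingers": 90
}}

```text
time_s: 27.1
eef_pos: [0.5658, 0.0025, 0.0799]
eef_rot: [-0.537, 0.843, 0.029, -0.019]
wrist_force: [0.5, 1.0, -0.2]
opening: 0.898
```

Request:
{"name": "step_arm", "arguments": {
  "plan": [
    [[0, 0, -0.04], [0, 0, 0]],
    [[0, 0, -0.08], [0, 0, 0]],
    [[0, -0.02, -0.115], [0, 0, 0]],
    [[0, -0.06, -0.13], [0, 0, 0]],
    [[0, -0.1, -0.13], [0, 0, 0]]
  ]
}}

```text
time_s: 27.6
eef_pos: [0.5716, -0.0754, 0.2272]
eef_rot: [-0.537, 0.843, 0.028, -0.017]
wrist_force: [1.3, -0.6, 0.5]
opening: 0.902
```

Run:
```python
from h import *
t=shot("top","top24"); s=shot("scene","scene24"); crop(s,240,150,400,300,4.5,"a2");crop(t,220,160,360,280,5,"a1")
p,M=grasp([.5665,.0,.085],3.8,-50,.003); print(p); goto(p+[0,.05,.13],M)
```

```text
[ 0.56665231 -0.00229308  0.08307164]
shift [ 0.0025 -0.0357  0.1169] | 0.122 turn [-114.75   -0.48    0.33] 114.8 t 27.7
```

Request:
{"name": "step_arm", "arguments": {
  "plan": [
    [[0, 0, 0], [-8, 0, 0]],
    [[0, 0, 0], [-16, 0, 0]],
    [[0, 0, 0], [-24, 0, 0]],
    [[0, 0, 0], [-32, 0, 0]],
    [[0, 0, 0], [-40, 0, 0]]
  ],
  "fingers": 100
}}

```text
time_s: 28.2
eef_pos: [0.5712, -0.0737, 0.2256]
eef_rot: [-0.214, 0.976, 0.034, -0.007]
wrist_force: [0.4, 1.7, 0.1]
opening: 1.002
```

Request:
{"name": "step_arm", "arguments": {
  "plan": [
    [[0, -0.01, 0], [-8, 0, 0]],
    [[0, -0.02, 0], [-16, 0, 0]],
    [[0, -0.03, 0], [-24, 0, 0]],
    [[0, -0.04, 0], [-32, 0, 0]],
    [[0, -0.05, 0], [-40, 0, 0]]
  ]
}}

```text
time_s: 28.7
eef_pos: [0.5682, -0.0275, 0.2475]
eef_rot: [0.133, 0.99, 0.034, 0.006]
wrist_force: [-0.2, 0.0, -1.0]
opening: 0.998
```

Run:
```python
from h import *
p,M=grasp([.5665,.0,.085],3.8,-50,.003); goto(p+[0,.05,.10],M)
```

```text
shift [ 0.0036 -0.0895  0.0423] | 0.099 turn [-34.67  -0.24   0.09] 34.7 t 28.7
```

Request:
{"name": "step_arm", "arguments": {
  "plan": [
    [[0.001, -0.022, 0.008], [-8.5, 0, 0]],
    [[0.002, -0.045, 0.018], [-17, 0, 0]],
    [[0.003, -0.067, 0.03], [-25.5, 0, 0]],
    [[0.003, -0.089, 0.042], [-34.5, 0, 0]],
    [[0.003, -0.089, 0.042], [-34.5, 0, 0]]
  ]
}}

```text
time_s: 29.2
eef_pos: [0.5613, 0.0507, 0.1737]
eef_rot: [0.421, 0.906, 0.038, 0.009]
wrist_force: [-1.2, -0.1, -1.6]
opening: 0.998
```

Run:
```python
from h import *
p,M=grasp([.5665,.0,.085],3.8,-50,.003); goto(p+[0,.03,.03],M)
```

```text
shift [ 0.0046 -0.0312  0.0569] | 0.065 turn [-0.22  0.18  1.05] 1.1 t 29.2
```

Request:
{"name": "step_arm", "arguments": {
  "plan": [
    [[0.004, -0.008, 0.015], [0, 0, 0.8]],
    [[0.004, -0.016, 0.03], [0, 0, 1]],
    [[0.004, -0.031, 0.057], [0, 0, 1]],
    [[0.004, -0.031, 0.057], [0, 0, 1]],
    [[0.004, -0.031, 0.057], [0, 0, 1]]
  ]
}}

```text
time_s: 29.7
eef_pos: [0.5716, 0.0226, 0.1235]
eef_rot: [0.418, 0.908, 0.022, 0.018]
wrist_force: [0.6, -0.3, 1.1]
opening: 1.0
```

Run:
```python
from h import *
p,M=grasp([.5665,.0,.085],3.8,-50,.003); goto(p,M)
```

```text
shift [-0.0069 -0.0147  0.0449] | 0.048 turn [-0.53 -0.02 -1.08] 1.2 t 29.7
```

Request:
{"name": "step_arm", "arguments": {
  "plan": [
    [[-0.006, -0.005, 0.005], [-0.5, 0, -1]],
    [[-0.006, -0.008, 0.02], [-0.5, 0, -1]],
    [[-0.006, -0.008, 0.02], [-0.5, 0, -1]],
    [[-0.006, -0.008, 0.02], [-0.5, 0, -1]]
  ]
}}

```text
time_s: 30.1
eef_pos: [0.566, 0.0139, 0.1032]
eef_rot: [0.422, 0.906, 0.031, 0.014]
wrist_force: [-0.7, -0.7, 1.0]
opening: 1.002
```

Run:
```python
from h import *
p,M=grasp([.5665,.0,.085],3.8,-50,.003); goto(p,M)
```

```text
shift [-0.0005 -0.0051  0.0253] | 0.026 turn [-0.   -0.1   0.09] 0.1 t 30.1
```

Request:
{"name": "step_arm", "arguments": {
  "plan": [
    [[0, -0.002, 0.008], [0, 0, 0]],
    [[0, -0.004, 0.016], [0, 0, 0]],
    [[0, -0.005, 0.025], [0, 0, 0]],
    [[0, -0.005, 0.025], [0, 0, 0]]
  ]
}}

```text
time_s: 30.5
eef_pos: [0.5665, -0.0028, 0.0821]
eef_rot: [0.422, 0.906, 0.031, 0.014]
wrist_force: [-0.3, 0.4, 0.6]
opening: 0.999
```

Run:
```python
from h import *
p,M=grasp([.5665,.0,.085],3.8,-50,.003); goto(p,M)
t=shot("top","top25"); s=shot("scene","scene25"); crop(s,240,150,400,300,4.5,"a2");crop(t,220,160,360,280,5,"a1")
```

```text
shift [ 0.0002  0.0004 -0.001 ] | 0.001 turn [ 0.01 -0.01  0.15] 0.1 t 30.5
```

Close on vial B and lift.

Request:
{"name": "step_arm", "arguments": {
  "plan": [
    [[0, 0.001, 0], [0, 0, 0]],
    [[0, 0.001, 0], [0, 0, 0]],
    [[0, 0.001, 0], [0, 0, 0]],
    [[0, 0.001, 0], [0, 0, 0]],
    [[0, 0.001, 0], [0, 0, 0]]
  ],
  "fingers": 0
}}

```text
time_s: 31.1
eef_pos: [0.5675, -0.0024, 0.0848]
eef_rot: [0.422, 0.906, 0.031, 0.015]
wrist_force: [-2.4, 1.3, 4.9]
opening: 0.642
```

Request:
{"name": "step_arm", "arguments": {
  "plan": [
    [[0, 0, 0], [0, 0, 0]],
    [[0, 0, 0], [0, 0, 0]],
    [[0, 0, 0], [0, 0, 0]]
  ]
}}

```text
time_s: 31.4
eef_pos: [0.5674, -0.0024, 0.0848]
eef_rot: [0.423, 0.906, 0.031, 0.015]
wrist_force: [-3.2, 1.1, 5.3]
opening: 0.644
```

Request:
{"name": "step_arm", "arguments": {
  "plan": [
    [[0, 0.01, -0.008], [0, 0, 0]],
    [[0, 0.03, -0.025], [0, 0, 0]],
    [[0, 0.055, -0.046], [0, 0, 0]],
    [[0, 0.077, -0.064], [0, 0, 0]],
    [[0, 0.077, -0.064], [0, 0, 0]]
  ]
}}

```text
time_s: 31.9
eef_pos: [0.57, -0.0025, 0.1893]
eef_rot: [0.422, 0.906, 0.03, 0.019]
wrist_force: [0.6, -1.1, -1.0]
opening: 0.646
```

```bash
python3 - <<'E'
from h import *
o,M=obs(); print(tiltof(M),o["eef_pos"],o["opening"])
t=shot("top","top26"); s=shot("scene","scene26"); crop(s,240,120,400,270,4.5,"a2");crop(t,220,160,360,280,5,"a1")
E
echo '{"c":[0,-0.0042,-0.0065],"tilt":-49.9}' > vB2.json; python3 tray.py vB2.json -.03 .14
```

```text
-49.94833113786744 [ 0.57000636 -0.0024663   0.18934169] 0.6459158027432682
shift [-0.1327 -0.002   0.0228] | 0.135 turn [90.01 -0.34  2.27] 90.0 t 32.0
q [ 0.205  0.426  1.659 -0.893  1.341  0.484] open 0.646 [-0.4 -0.9 -1.4]
```

Request:
{"name": "step_arm", "arguments": {
  "plan": [
    [[-0.012, 0, 0], [8, 0, 0.2]],
    [[-0.024, 0, 0], [16, 0, 0.4]],
    [[-0.036, 0, 0], [24, 0, 0.6]],
    [[-0.048, 0, 0], [32, 0, 0.8]],
    [[-0.06, 0, 0], [40, 0, 1]]
  ]
}}

```text
time_s: 32.5
eef_pos: [0.5066, -0.0065, 0.1835]
eef_rot: [0.084, 0.996, 0.027, 0.007]
wrist_force: [-0.8, 0.1, -2.3]
opening: 0.643
```

```bash
python3 tray.py vB2.json -.03 .14
```

```text
shift [-0.0714  0.015   0.0173] | 0.075 turn [49.74 -0.16  1.38] 49.8 t 32.5
q [-0.146  0.085  1.843 -0.177  1.177 -0.135] open 0.643 [-0.8  0.1 -2.3]
```

Request:
{"name": "step_arm", "arguments": {
  "plan": [
    [[-0.012, 0.003, 0.003], [8, 0, 0.2]],
    [[-0.024, 0.005, 0.005], [16, 0, 0.4]],
    [[-0.036, 0.008, 0.008], [24, 0, 0.6]],
    [[-0.048, 0.011, 0.011], [32, 0, 0.8]],
    [[-0.06, 0.013, 0.014], [40, 0, 1]]
  ]
}}

```text
time_s: 33.0
eef_pos: [0.4479, -0.0258, 0.1719]
eef_rot: [-0.262, 0.965, 0.018, -0.002]
wrist_force: [-0.3, -0.9, -2.4]
opening: 0.643
```

```bash
python3 tray.py vB2.json -.03 .08
```

```text
shift [-0.0119  0.0336  0.0538] | 0.065 turn [ 9.76 -0.21  0.36] 9.8 t 33.0
q [-0.629  0.12   1.919  0.416  1.456 -0.79 ] open 0.643 [-0.3 -0.9 -2.4]
```

Request:
{"name": "step_arm", "arguments": {
  "plan": [
    [[-0.006, 0.01, 0.016], [5, 0, 0.2]],
    [[-0.012, 0.02, 0.03], [9.7, 0, 0.4]],
    [[-0.012, 0.033, 0.053], [9.7, 0, 0.4]],
    [[-0.012, 0.033, 0.053], [9.7, 0, 0.4]],
    [[-0.012, 0.033, 0.053], [9.7, 0, 0.4]]
  ]
}}

```text
time_s: 33.5
eef_pos: [0.4363, -0.0273, 0.1093]
eef_rot: [-0.341, 0.94, 0.015, -0.006]
wrist_force: [0.5, 0.1, -1.7]
opening: 0.643
```

```bash
python3 tray.py vB2.json -.03 .015
python3 - <<'E'
from h import *
t=shot("top","top27"); s=shot("scene","scene27"); crop(s,180,180,360,330,4.2,"a2");crop(t,230,240,370,330,5.5,"a1")
E
```

```text
shift [0.0001 0.0428 0.0502] | 0.066 turn [ 0.26 -0.04 -0.09] 0.3 t 33.5
q [-0.712  0.301  1.932  0.495  1.44  -0.945] open 0.643 [ 0.5  0.1 -1.7]
```

Run:
```python
from h import *
o,M=obs(); print(tiltof(M))
for z in(.082,.148): print((proj("top",[.436,-.03,z])[0]-[230,240])*5.5)
for z in(.003,.069): print((proj("top",[.4325,.057,z])[0]-[230,240])*5.5)
for z in(.082,.148): print((proj("scene",[.436,-.03,z])[0]-[180,180])*4.2)
for z in(.003,.069): print((proj("scene",[.4325,.057,z])[0]-[180,180])*4.2)
```

```text
39.68002539445428
[469.14047911 268.84539929]
[474.99991604 269.67468783]
[230.93888025 282.02810987]
[221.20211176 283.63473385]
[395.52393895 346.18189276]
[385.27382091 173.55235889]
[230.78300916 452.31975547]
[215.4523944  300.82096772]
```

Request:
{"name": "step_arm", "arguments": {
  "plan": [
    [[0, 0, 0], [5, 0, 0]],
    [[0, 0, 0], [10, 0, 0]],
    [[0, 0, 0], [10, 0, 0]],
    [[0, 0, 0], [10, 0, 0]]
  ]
}}

```text
time_s: 34.0
eef_pos: [0.4374, -0.0283, 0.1102]
eef_rot: [-0.419, 0.908, 0.015, -0.005]
wrist_force: [-0.7, 0.3, -1.0]
opening: 0.649
```

Run:
```python
from h import *
o,M=obs(); print(tiltof(M),o["eef_pos"],o["opening"])
t=shot("top","top28"); s=shot("scene","scene28"); crop(s,220,200,330,300,7,"a2");crop(t,270,250,360,320,8,"a1")
```

```text
49.56757283064741 [ 0.4374471  -0.0282623   0.11023704] 0.6493780516217637
```

Request:
{"name": "step_arm", "arguments": {
  "plan": [
    [[0, 0, 0], [-4.5, 0, 0]],
    [[0, 0, 0], [-4.5, 0, 0]],
    [[0, 0, 0], [-4.5, 0, 0]]
  ]
}}

```text
time_s: 34.4
eef_pos: [0.4373, -0.0276, 0.1107]
eef_rot: [-0.384, 0.923, 0.016, -0.005]
wrist_force: [0.5, -0.2, -2.1]
opening: 0.651
```

Run:
```python
from h import *
o,M=obs(); print(tiltof(M),o["eef_pos"],o["opening"])
t=shot("top","top29"); s=shot("scene","scene29"); crop(s,220,200,330,300,7,"a2");crop(t,270,250,360,320,8,"a1")
```

```text
45.190157591718034 [ 0.43730247 -0.02758026  0.11067263] 0.650554354071636
```

Request:
{"name": "step_arm", "arguments": {
  "plan": [
    [[-0.001, 0.013, 0.013], [0, 0, 0]],
    [[-0.001, 0.026, 0.026], [0, 0, 0]],
    [[-0.001, 0.039, 0.038], [0, 0, 0]],
    [[-0.001, 0.05, 0.049], [0, 0, 0]],
    [[-0.001, 0.05, 0.049], [0, 0, 0]]
  ]
}}

```text
time_s: 35.0
eef_pos: [0.4351, -0.0277, 0.0383]
eef_rot: [-0.386, 0.922, 0.014, -0.006]
wrist_force: [-0.7, 0.4, -0.8]
opening: 0.646
```

Run:
```python
from h import *
o,M=obs(); print(tiltof(M),o["eef_pos"],o["opening"],o["wrist_force"])
t=shot("top","top30"); s=shot("scene","scene30"); crop(s,220,200,330,300,7,"a2");crop(t,270,250,360,320,8,"a1")
```

```text
45.405526175502075 [ 0.43509551 -0.02770531  0.03833128] 0.6460314783570091 [-0.73675837  0.35014526 -0.82964715]
```

Request:
{"name": "step_arm", "arguments": {
  "plan": [
    [[0, 0.001, 0.001], [0, 0, 0]],
    [[0, 0.002, 0.002], [0, 0, 0]],
    [[0, 0.003, 0.003], [0, 0, 0]],
    [[0, 0.003, 0.003], [0, 0, 0]]
  ]
}}

```text
time_s: 35.5
eef_pos: [0.4363, -0.0285, 0.0357]
eef_rot: [-0.384, 0.923, 0.015, -0.005]
wrist_force: [0.3, 0.6, -1.5]
opening: 0.645
```

Request:
{"name": "step_arm", "arguments": {
  "plan": [
    [[0, 0.001, 0.001], [0, 0, 0]],
    [[0, 0.0015, 0.0015], [0, 0, 0]],
    [[0, 0.0015, 0.0015], [0, 0, 0]]
  ]
}}

```text
time_s: 35.8
eef_pos: [0.4362, -0.0284, 0.0334]
eef_rot: [-0.385, 0.923, 0.015, -0.005]
wrist_force: [0.2, 0.5, -2.6]
opening: 0.648
```

Request:
{"name": "step_arm", "arguments": {
  "plan": [
    [[0, 0.001, 0.001], [0, 0, 0]],
    [[0, 0.0015, 0.0015], [0, 0, 0]],
    [[0, 0.0015, 0.0015], [0, 0, 0]]
  ]
}}

```text
time_s: 36.1
eef_pos: [0.4363, -0.0284, 0.0316]
eef_rot: [-0.385, 0.923, 0.015, -0.005]
wrist_force: [-0.7, -0.3, 1.4]
opening: 0.645
```

Request:
{"name": "step_arm", "arguments": {
  "plan": [
    [[0, 0.001, 0.001], [0, 0, 0]],
    [[0, 0.001, 0.001], [0, 0, 0]]
  ]
}}

```text
time_s: 36.3
eef_pos: [0.4363, -0.0283, 0.0314]
eef_rot: [-0.386, 0.923, 0.015, -0.005]
wrist_force: [-4.0, -1.2, 13.8]
opening: 0.647
```

Contact. Release slightly.

Request:
{"name": "step_arm", "arguments": {
  "plan": [
    [[0, -0.0005, -0.0005], [0, 0, 0]],
    [[0, -0.0005, -0.0005], [0, 0, 0]],
    [[0, -0.0005, -0.0005], [0, 0, 0]],
    [[0, -0.0005, -0.0005], [0, 0, 0]]
  ],
  "fingers": 71
}}

```text
time_s: 36.7
eef_pos: [0.4362, -0.0283, 0.0305]
eef_rot: [-0.385, 0.923, 0.015, -0.005]
wrist_force: [0.3, -0.3, 0.3]
opening: 0.708
```

Run:
```python
from h import *
o,M=obs(); print(tiltof(M),o["eef_pos"],o["opening"],o["wrist_force"])
t=shot("top","top31"); s=shot("scene","scene31"); crop(s,200,220,330,320,6,"a2");crop(t,270,250,360,320,8,"a1")
```

```text
45.22998426054956 [ 0.43616093 -0.02831359  0.03049941] 0.7075561983887177 [ 0.26041326 -0.32998236  0.31480278]
```

Request:
{"name": "step_arm", "arguments": {
  "plan": [
    [[0, 0, -0.02], [0, 0, 0]],
    [[0, 0, -0.05], [0, 0, 0]],
    [[0, 0, -0.09], [0, 0, 0]],
    [[0, 0, -0.13], [0, 0, 0]],
    [[0, 0, -0.17], [0, 0, 0]]
  ]
}}

```text
time_s: 37.3
eef_pos: [0.4396, -0.1499, 0.1515]
eef_rot: [-0.385, 0.923, 0.015, -0.005]
wrist_force: [1.4, -0.2, -0.9]
opening: 0.709
```

Run:
```python
from h import *
o,M=obs(); print(o["eef_pos"])
t=shot("top","top32"); s=shot("scene","scene32"); crop(s,190,210,330,320,5.5,"a2");crop(t,240,250,360,320,6.5,"a1"); crop(t,345,160,445,220,7,"a3"); crop(s,385,200,505,315,5.5,"a4")
```

```text
[ 0.43957901 -0.14986421  0.15145349]
```

Run:
```python
from h import *
C=ray("top",np.array([(192,157),(381,143),(542,132)])/7+[345,160],.111); print(C.round(4))
d=C[0]-C[2]; print("yaw",np.degrees(np.arctan2(-d[0],d[1])))
E1=ray("top",np.array([(98,107),(575,72)])/7+[345,160],.066); d=E1[0]-E1[1]; print("rail yaw",np.degrees(np.arctan2(-d[0],d[1])),np.linalg.norm(d))
print("A",ray("top",[[270.5,291.5]],.069),"B",ray("top",[[312.6,289.1]],.069))
# scene versions
S=ray("scene",np.array([(357,143),(510,190)])/5.5+[385,200],.111); print("scene mid,right",S.round(4))
print("scene A,B",ray("scene",np.array([(231,235),(455,333)])/5.5+[190,210],.069).round(4))
goto([.6386,-.1930,.20],down(4))
```

```text
[[ 0.6349 -0.1417  0.111 ]
 [ 0.6379 -0.1931  0.111 ]
 [ 0.6402 -0.237   0.111 ]]
yaw 3.170523115448464
rail yaw 3.3025231537106303 0.13617830676334222
A [[0.4326239  0.05645406 0.069     ]] B [[ 0.43562113 -0.02513385  0.069     ]]
scene mid,right [[ 0.6368 -0.1958  0.111 ]
 [ 0.6382 -0.2388  0.111 ]]
scene A,B [[ 0.4309  0.0538  0.069 ]
 [ 0.4335 -0.0286  0.069 ]]
shift [ 0.1959  0.     -0.0635] | 0.206 turn [-44.8   -1.33  -2.05] 44.9 t 37.4
```

Run:
```python
from h import *
goto([.6349,-.1417,.20],down(3.2))
```

```text
shift [ 0.1937 -0.0364 -0.0273] | 0.199 turn [-44.81  -1.01  -1.29] 44.8 t 37.4
```

Request:
{"name": "step_arm", "arguments": {
  "plan": [
    [[0.03, -0.015, -0.02], [-8, 0, -0.3]],
    [[0.07, -0.02, -0.03], [-16, 0, -0.6]],
    [[0.11, -0.025, -0.04], [-24, 0, -0.9]],
    [[0.15, -0.028, -0.05], [-32, 0, -1.2]],
    [[0.18, -0.035, -0.055], [-40, 0, -1.5]]
  ],
  "fingers": 60
}}

```text
time_s: 37.9
eef_pos: [0.6223, -0.1577, 0.2151]
eef_rot: [-0.043, 0.999, 0.028, 0.007]
wrist_force: [-0.5, -0.2, -0.3]
opening: 0.603
```

Run:
```python
from h import *
goto([.6349,-.1417,.15],down(3.2))
```

```text
shift [ 0.0124 -0.0097  0.0664] | 0.068 turn [-4.87 -0.9  -0.01] 5.0 t 37.9
```

Request:
{"name": "step_arm", "arguments": {
  "plan": [
    [[0.012, -0.01, 0.01], [-4.9, -0.9, 0]],
    [[0.012, -0.01, 0.03], [-4.9, -0.9, 0]],
    [[0.012, -0.01, 0.05], [-4.9, -0.9, 0]],
    [[0.012, -0.01, 0.05], [-4.9, -0.9, 0]]
  ]
}}

```text
time_s: 38.3
eef_pos: [0.6293, -0.14, 0.1609]
eef_rot: [-0.005, 1.0, 0.029, -0.005]
wrist_force: [-0.0, 0.7, -0.2]
opening: 0.599
```

Run:
```python
from h import *
goto([.6349,-.1417,.13],down(3.2))
t=shot("top","top33"); s=shot("scene","scene33"); crop(t,345,150,445,220,7,"a3"); crop(s,370,150,505,285,4.5,"a4")
```

```text
shift [0.0058 0.0023 0.0308] | 0.031 turn [-0.54  0.57  0.09] 0.8 t 38.3
```

Request:
{"name": "step_arm", "arguments": {
  "plan": [
    [[0.006, 0.002, 0.01], [-0.5, 0.6, 0]],
    [[0.006, 0.002, 0.03], [-0.5, 0.6, 0]],
    [[0.006, 0.002, 0.03], [-0.5, 0.6, 0]],
    [[0.006, 0.002, 0.03], [-0.5, 0.6, 0]]
  ]
}}

```text
time_s: 38.8
eef_pos: [0.6379, -0.1444, 0.1357]
eef_rot: [0.002, 1.0, 0.028, 0.004]
wrist_force: [-0.2, -0.9, -0.1]
opening: 0.598
```

Run:
```python
from h import *
goto([.6349,-.1417,.082],down(3.2))
```

```text
shift [-0.0033 -0.003   0.0537] | 0.054 turn [ 0.19 -0.44 -0.05] 0.5 t 38.8
```

Request:
{"name": "step_arm", "arguments": {
  "plan": [
    [[-0.002, -0.002, 0.015], [0, 0, 0]],
    [[-0.003, -0.003, 0.03], [0, 0, 0]],
    [[-0.003, -0.003, 0.03], [0, 0, 0]],
    [[-0.003, -0.003, 0.03], [0, 0, 0]],
    [[-0.003, -0.003, 0.03], [0, 0, 0]]
  ]
}}

```text
time_s: 39.3
eef_pos: [0.6353, -0.1414, 0.1059]
eef_rot: [0.002, 1.0, 0.028, 0.004]
wrist_force: [0.5, 0.2, 0.9]
opening: 0.6
```

Run:
```python
from h import *
goto([.6349,-.1417,.082],down(3.2))
t=shot("top","top34"); s=shot("scene","scene34"); crop(s,370,150,505,285,4.5,"a4")
```

```text
shift [-0.0006  0.0002  0.0239] | 0.024 turn [ 0.2  -0.48 -0.02] 0.5 t 39.3
```

Request:
{"name": "step_arm", "arguments": {
  "plan": [
    [[0, 0, 0.008], [0, -0.4, 0]],
    [[0, 0, 0.016], [0, -0.4, 0]],
    [[0, 0, 0.022], [0, -0.4, 0]],
    [[0, 0, 0.024], [0, -0.4, 0]],
    [[0, 0, 0.024], [0, -0.4, 0]]
  ]
}}

```text
time_s: 39.9
eef_pos: [0.6347, -0.1412, 0.0807]
eef_rot: [0.001, 1.0, 0.028, -0.0]
wrist_force: [-0.9, -0.6, 1.0]
opening: 0.597
```

Request:
{"name": "step_arm", "arguments": {
  "plan": [
    [[0, 0, 0], [0, 0, 0]],
    [[0, 0, 0], [0, 0, 0]],
    [[0, 0, 0], [0, 0, 0]],
    [[0, 0, 0], [0, 0, 0]],
    [[0, 0, 0], [0, 0, 0]]
  ],
  "fingers": 0
}}

```text
time_s: 40.4
eef_pos: [0.6355, -0.1415, 0.0821]
eef_rot: [0.002, 1.0, 0.028, 0.001]
wrist_force: [0.3, 0.1, 1.4]
opening: 0.292
```

Request:
{"name": "step_arm", "arguments": {
  "plan": [
    [[0, 0, 0], [0, 0, 0]],
    [[0, 0, 0], [0, 0, 0]]
  ]
}}

```text
time_s: 40.6
eef_pos: [0.6355, -0.1415, 0.082]
eef_rot: [0.002, 1.0, 0.028, 0.001]
wrist_force: [-0.3, 0.3, 3.5]
opening: 0.291
```

Run:
```python
from h import *
goto([.6349,-.1417,.082],down(3.2)); o,M=obs(); print(o["eef_pos"],o["opening"],o["wrist_force"])
s=shot("scene","scene35"); crop(s,370,150,505,285,4.5,"a4")
```

```text
shift [-0.0006  0.0001  0.    ] | 0.001 turn [ 0.21 -0.09 -0.02] 0.2 t 40.6
[ 0.63549465 -0.1415398   0.08203431] 0.2912588496862836 [-0.27762951  0.34878792  3.45119029]
```

Request:
{"name": "step_arm", "arguments": {
  "plan": [
    [[0, 0, -0.015], [0, 0, 0]],
    [[0, 0, -0.035], [0, 0, 0]],
    [[0, 0, -0.065], [0, 0, 0]],
    [[0, 0, -0.1], [0, 0, 0]],
    [[0, 0, -0.11], [0, 0, 0]]
  ]
}}

```text
time_s: 41.15
eef_pos: [0.6368, -0.1417, 0.1965]
eef_rot: [0.003, 1.0, 0.028, 0.003]
wrist_force: [0.8, -0.2, -0.1]
opening: 0.286
```

Run:
```python
from h import *
goto([.433,.0567,.19],down(3.2)); o,M=obs(); print(o["eef_pos"],o["opening"],o["wrist_force"])
s=shot("scene","scene36"); crop(s,350,90,505,285,3.5,"a4"); shot("top","top36")
```

```text
shift [-0.1925 -0.2095  0.004 ] | 0.284 turn [ 0.35 -0.37 -0.01] 0.5 t 41.15
[ 0.63678011 -0.14172065  0.19654197] 0.2863220961770742 [ 0.80199236 -0.21013763 -0.06496395]
```

Request:
{"name": "step_arm", "arguments": {
  "plan": [
    [[-0.033, -0.036, 0.002], [0, 0, 0]],
    [[-0.066, -0.072, 0.002], [0, 0, 0]],
    [[-0.1, -0.108, 0.003], [0, 0, 0]],
    [[-0.132, -0.144, 0.003], [0.3, -0.3, 0]],
    [[-0.16, -0.175, 0.003], [0.3, -0.3, 0]]
  ]
}}

```text
time_s: 41.75
eef_pos: [0.4622, 0.0265, 0.1855]
eef_rot: [-0.002, 1.0, 0.028, -0.005]
wrist_force: [1.1, 1.4, 0.4]
opening: 0.292
```

Run:
```python
from h import *
goto([.433,.0567,.18],down(3.2))
```

```text
shift [-0.0274 -0.0318  0.0058] | 0.042 turn [-0.2   0.51 -0.02] 0.6 t 41.75
```

Request:
{"name": "step_arm", "arguments": {
  "plan": [
    [[-0.015, -0.018, 0], [0, 0, 0]],
    [[-0.024, -0.029, 0.004], [0, 0, 0]],
    [[-0.024, -0.029, 0.004], [0, 0, 0]],
    [[-0.024, -0.029, 0.004], [0, 0, 0]]
  ]
}}

```text
time_s: 42.15
eef_pos: [0.4403, 0.052, 0.1835]
eef_rot: [-0.001, 1.0, 0.028, -0.003]
wrist_force: [0.9, -0.4, 0.3]
opening: 0.289
```

Run:
```python
from h import *
goto([.433,.0567,.155],down(3.2))
```

```text
shift [-0.0068 -0.005   0.0285] | 0.03 turn [-0.1   0.29 -0.01] 0.3 t 42.15
```

Request:
{"name": "step_arm", "arguments": {
  "plan": [
    [[-0.007, -0.005, 0.015], [0, 0.3, 0]],
    [[-0.007, -0.005, 0.028], [0, 0.3, 0]],
    [[-0.007, -0.005, 0.028], [0, 0.3, 0]],
    [[-0.007, -0.005, 0.028], [0, 0.3, 0]],
    [[-0.007, -0.005, 0.028], [0, 0.3, 0]]
  ]
}}

```text
time_s: 42.65
eef_pos: [0.4336, 0.0565, 0.1567]
eef_rot: [-0.001, 1.0, 0.027, 0.001]
wrist_force: [0.1, -0.4, 0.4]
opening: 0.292
```

Run:
```python
from h import *
goto([.433,.0567,.145],down(3.2)); o,M=obs(); print(o["eef_pos"])
t=shot("top","top37"); s=shot("scene","scene37"); crop(s,180,140,300,300,5,"a4"); crop(t,220,250,330,330,6.5,"a1")
```

```text
shift [-0.0006 -0.0002  0.0117] | 0.012 turn [-0.1  -0.11 -0.06] 0.2 t 42.65
[0.43358126 0.05650625 0.15668767]
```

Run:
```python
from h import *
o,M=obs(); p=o["eef_pos"]
f=lambda P: ((proj("scene",P)[0]-[180,140])*5).round(1)
print("tip",f(p+[0,0,-.069]),"capbottom",f(p+[0,0,-.016]),"captop",f(p+[0,0,.029]))
b=ray("scene",[[180+260/5,140+566/5]],.069)[0]; print("bore scene",b)
for z in(.06,.069): print(f([p[0],p[1],z]))
print("dpx per mm x,y",f([p[0]+.01,p[1],.069])-f([p[0],p[1],.069]),f([p[0],p[1]+.01,.069])-f([p[0],p[1],.069]))
```

```text
tip [253.8 503.8] capbottom [237.8 345.7] captop [223.5 203.5]
bore scene [0.43000409 0.05274076 0.069     ]
[261.7 582.7]
[259.1 557.3]
dpx per mm x,y [ 24.3 -13.2] [-22.4 -10.5]
```

Request:
{"name": "step_arm", "arguments": {
  "plan": [
    [[-0.001, 0.001, 0.006], [0, 0, 0]],
    [[-0.001, 0.001, 0.013], [0, 0, 0]],
    [[-0.001, 0.001, 0.013], [0, 0, 0]],
    [[-0.001, 0.001, 0.013], [0, 0, 0]]
  ]
}}

```text
time_s: 43.15
eef_pos: [0.4313, 0.0561, 0.1427]
eef_rot: [-0.001, 1.0, 0.028, -0.0]
wrist_force: [0.2, 0.4, -0.8]
opening: 0.289
```

Run:
```python
from h import *
goto([.4325,.0555,.143],down(3.2)); o,M=obs(); p=o["eef_pos"]; print(p)
s=shot("scene","scene38"); crop(s,200,200,270,290,9,"a4")
f=lambda P: ((proj("scene",P)[0]-[200,200])*9).round(1)
print("tip c",f(p+[0,0,-.064]),"tip",f(p+[0,0,-.069]),"at rim",f([p[0],p[1],.069]))
```

```text
shift [ 0.0012  0.0007 -0.0003] | 0.001 turn [-0.12  0.01 -0.01] 0.1 t 43.15
[0.43130027 0.05611354 0.1426576 ]
tip c [275.  419.6] tip [277.6 445.4] at rim [280.  469.2]
```

Run:
```python
from h import *
o,M=obs(); p=o["eef_pos"]
f=lambda P: (proj("scene",P)-[200,200])*9
a=np.linspace(0,2*np.pi,60)
for r,z in((.013,-.016),(.013,-.018),(.013,-.020)):
    c=f(np.c_[p[0]+r*np.cos(a),p[1]+r*np.sin(a),np.full(60,p[2]+z)]); print(z,"bottom",c[:,1].max().round(1),"left",c[:,0].min().round(),"right",c[:,0].max().round())
for z in (.069,.066):
  for xy in((.4325,.0555),(.4325,.057),(.430,.053)):
    for r in(.008,.027): 
        c=f(np.c_[xy[0]+r*np.cos(a),xy[1]+r*np.sin(a),np.full(60,z)]); print(z,xy,r,c.min(0).round(),c.max(0).round())
s=cv2.imread("pics/scene38.png"); crop(s,212,235,252,270,18,"a4")
```

```text
-0.016 bottom 200.6 left 169.0 right 330.0
-0.018 bottom 211.7 left 170.0 right 331.0
-0.02 bottom 222.6 left 172.0 right 332.0
0.069 (0.4325, 0.0555) 0.008 [240. 443.] [336. 492.]
0.069 (0.4325, 0.0555) 0.027 [125. 387.] [449. 553.]
0.069 (0.4325, 0.057) 0.008 [234. 440.] [330. 489.]
0.069 (0.4325, 0.057) 0.027 [119. 384.] [443. 550.]
0.069 (0.43, 0.053) 0.008 [239. 454.] [335. 503.]
0.069 (0.43, 0.053) 0.027 [124. 397.] [449. 564.]
0.066 (0.4325, 0.0555) 0.008 [241. 458.] [337. 508.]
0.066 (0.4325, 0.0555) 0.027 [127. 402.] [450. 568.]
0.066 (0.4325, 0.057) 0.008 [235. 455.] [331. 505.]
0.066 (0.4325, 0.057) 0.027 [121. 399.] [444. 565.]
0.066 (0.43, 0.053) 0.008 [240. 469.] [336. 519.]
0.066 (0.43, 0.053) 0.027 [126. 412.] [450. 580.]
```

Request:
{"name": "step_arm", "arguments": {
  "plan": [
    [[0.001, 0.001, 0], [0, 0, 0]],
    [[0.001, 0.001, 0], [0, 0, 0]],
    [[0.001, 0.001, 0.003], [0, 0, 0]],
    [[0.001, 0.001, 0.006], [0, 0, 0]],
    [[0.001, 0.001, 0.006], [0, 0, 0]]
  ]
}}

```text
time_s: 43.7
eef_pos: [0.4323, 0.0552, 0.1365]
eef_rot: [-0.001, 1.0, 0.028, -0.0]
wrist_force: [0.1, 0.4, 0.4]
opening: 0.289
```

Run:
```python
from h import *
goto([.4325,.0554,.137],down(3.2)); o,M=obs(); p=o["eef_pos"]; print(p,o["wrist_force"].round(1))
s=shot("scene","scene39"); crop(s,212,225,252,260,18,"a4")
```

```text
shift [ 0.0003 -0.0002 -0.0005] | 0.001 turn [-0.12  0.01 -0.02] 0.1 t 43.7
[0.43226133 0.055187   0.13650012] [0.1 0.4 0.4]
```

Request:
{"name": "step_arm", "arguments": {
  "plan": [
    [[0, 0, 0.003], [0, 0, 0]],
    [[0, 0, 0.006], [0, 0, 0]],
    [[0, 0, 0.01], [0, 0, 0]],
    [[0, 0, 0.01], [0, 0, 0]]
  ]
}}

```text
time_s: 44.15
eef_pos: [0.4322, 0.0552, 0.1263]
eef_rot: [-0.001, 1.0, 0.028, -0.0]
wrist_force: [0.2, 0.0, -0.8]
opening: 0.295
```

Run:
```python
from h import *
o,M=obs(); p=o["eef_pos"]; print(p,o["wrist_force"].round(1))
s=shot("scene","scene40"); crop(s,205,210,260,270,12,"a4")
```

```text
[0.43218705 0.05519731 0.12633898] [ 0.2  0.  -0.8]
```

Request:
{"name": "step_arm", "arguments": {
  "plan": [
    [[0, 0, 0.004], [0, 0, 0]],
    [[0, 0, 0.008], [0, 0, 0]],
    [[0, 0, 0.012], [0, 0, 0]],
    [[0, 0, 0.015], [0, 0, 0]],
    [[0, 0, 0.015], [0, 0, 0]]
  ]
}}

```text
time_s: 44.7
eef_pos: [0.4323, 0.0552, 0.1114]
eef_rot: [-0.001, 1.0, 0.028, -0.0]
wrist_force: [-0.4, 0.7, -1.0]
opening: 0.288
```

Request:
{"name": "step_arm", "arguments": {
  "plan": [
    [[0, 0, 0.004], [0, 0, 0]],
    [[0, 0, 0.008], [0, 0, 0]],
    [[0, 0, 0.012], [0, 0, 0]],
    [[0, 0, 0.012], [0, 0, 0]]
  ]
}}

```text
time_s: 45.1
eef_pos: [0.4322, 0.0553, 0.0994]
eef_rot: [-0.001, 1.0, 0.028, -0.0]
wrist_force: [1.0, -0.7, 0.5]
opening: 0.288
```

Run:
```python
from h import *
o,M=obs(); p=o["eef_pos"]; print(p,o["wrist_force"].round(1))
s=shot("scene","scene41"); crop(s,195,210,270,300,8,"a4")
```

```text
[0.43222475 0.05525605 0.09938019] [ 1.  -0.7  0.5]
```

Request:
{"name": "step_arm", "arguments": {
  "plan": [
    [[0, 0, 0.002], [0, 0, 0]],
    [[0, 0, 0.004], [0, 0, 0]],
    [[0, 0, 0.006], [0, 0, 0]],
    [[0, 0, 0.006], [0, 0, 0]]
  ]
}}

```text
time_s: 45.55
eef_pos: [0.4325, 0.0553, 0.0937]
eef_rot: [-0.001, 1.0, 0.028, 0.0]
wrist_force: [0.1, 1.0, 0.0]
opening: 0.293
```

Request:
{"name": "step_arm", "arguments": {
  "plan": [
    [[0, 0, 0.002], [0, 0, 0]],
    [[0, 0, 0.004], [0, 0, 0]],
    [[0, 0, 0.004], [0, 0, 0]]
  ]
}}

```text
time_s: 45.85
eef_pos: [0.4325, 0.0553, 0.0898]
eef_rot: [-0.001, 1.0, 0.028, 0.0]
wrist_force: [-0.1, -0.5, -0.5]
opening: 0.285
```

Request:
{"name": "step_arm", "arguments": {
  "plan": [
    [[0, 0, 0.001], [0, 0, 0]],
    [[0, 0, 0.002], [0, 0, 0]],
    [[0, 0, 0.003], [0, 0, 0]],
    [[0, 0, 0.003], [0, 0, 0]]
  ]
}}

```text
time_s: 46.25
eef_pos: [0.4327, 0.0553, 0.0869]
eef_rot: [-0.001, 1.0, 0.028, 0.0]
wrist_force: [0.3, 1.3, 0.5]
opening: 0.288
```

Request:
{"name": "step_arm", "arguments": {
  "plan": [
    [[0, 0, 0.001], [0, 0, 0]],
    [[0, 0, 0.002], [0, 0, 0]],
    [[0, 0, 0.002], [0, 0, 0]]
  ]
}}

```text
time_s: 46.55
eef_pos: [0.4328, 0.0552, 0.0851]
eef_rot: [-0.001, 1.0, 0.028, 0.0]
wrist_force: [-0.6, 1.3, -0.2]
opening: 0.292
```

Run:
```python
from h import *
o,M=obs(); p=o["eef_pos"]; print(p,o["wrist_force"].round(1))
s=shot("scene","scene42"); crop(s,195,210,270,300,8,"a4")
```

```text
[0.43275713 0.05524525 0.08505234] [-0.6  1.3 -0.2]
```

Request:
{"name": "step_arm", "arguments": {
  "plan": [
    [[0, 0, 0.001], [0, 0, 0]],
    [[0, 0, 0.001], [0, 0, 0]],
    [[0, 0, 0.001], [0, 0, 0]]
  ]
}}

```text
time_s: 46.9
eef_pos: [0.433, 0.0553, 0.085]
eef_rot: [-0.001, 1.0, 0.028, 0.0]
wrist_force: [-3.9, 1.7, 11.2]
opening: 0.286
```

Request:
{"name": "step_arm", "arguments": {
  "plan": [
    [[0, 0, 0.001], [0, 0, 0]],
    [[0, 0, 0.001], [0, 0, 0]],
    [[0, 0, 0.001], [0, 0, 0]]
  ]
}}

```text
time_s: 47.2
eef_pos: [0.4332, 0.0552, 0.0849]
eef_rot: [-0.001, 1.0, 0.028, 0.0]
wrist_force: [-8.6, 1.1, 22.4]
opening: 0.289
```

Request:
{"name": "step_arm", "arguments": {
  "plan": [
    [[0, 0, -0.001], [0, 0, 0]],
    [[0, 0, -0.001], [0, 0, 0]],
    [[0, 0, -0.001], [0, 0, 0]],
    [[0, 0, -0.001], [0, 0, 0]]
  ],
  "fingers": 60
}}

```text
time_s: 47.6
eef_pos: [0.4325, 0.0552, 0.0838]
eef_rot: [-0.001, 1.0, 0.028, 0.0]
wrist_force: [0.0, 0.1, 0.4]
opening: 0.6
```

Request:
{"name": "step_arm", "arguments": {
  "plan": [
    [[0, 0, -0.01], [0, 0, 0]],
    [[0, 0, -0.03], [0, 0, 0]],
    [[0, 0, -0.06], [0, 0, 0]],
    [[0, 0, -0.1], [0, 0, 0]],
    [[0, 0, -0.1], [0, 0, 0]]
  ]
}}

```text
time_s: 48.1
eef_pos: [0.4363, 0.0546, 0.1899]
eef_rot: [-0.0, 1.0, 0.028, 0.005]
wrist_force: [0.7, 0.2, 0.9]
opening: 0.601
```

Run:
```python
from h import *
o,M=obs(); p=o["eef_pos"]; print(p,o["wrist_force"].round(1))
s=shot("scene","scene43"); crop(s,195,200,300,310,6.5,"a4")
goto([.6386,-.1929,.17],down(3.2))
```

```text
[0.43627123 0.05458011 0.18987219] [0.7 0.2 0.9]
shift [0.1895 0.2586 0.0186] | 0.321 turn [-0.03 -0.43 -0.01] 0.4 t 48.15
```

Request:
{"name": "step_arm", "arguments": {
  "plan": [
    [[0.03, 0.04, 0], [0, 0, 0]],
    [[0.06, 0.08, 0], [0, 0, 0]],
    [[0.09, 0.12, 0], [0, 0, 0]],
    [[0.12, 0.16, 0], [0, 0, 0]],
    [[0.145, 0.195, 0], [0, 0, 0]]
  ]
}}

```text
time_s: 48.65
eef_pos: [0.5888, -0.1335, 0.1823]
eef_rot: [-0.001, 1.0, 0.027, -0.0]
wrist_force: [-0.3, 0.7, 0.7]
opening: 0.598
```

Run:
```python
from h import *
goto([.6384,-.1929,.17],down(3.2))
```

```text
shift [0.0463 0.0621 0.0121] | 0.078 turn [-0.16  0.05 -0.06] 0.2 t 48.65
```

Request:
{"name": "step_arm", "arguments": {
  "plan": [
    [[0.025, 0.035, 0], [0, 0, 0]],
    [[0.044, 0.059, 0.005], [0, 0, 0]],
    [[0.044, 0.059, 0.01], [0, 0, 0]],
    [[0.044, 0.059, 0.01], [0, 0, 0]]
  ]
}}

```text
time_s: 49.05
eef_pos: [0.634, -0.1877, 0.1708]
eef_rot: [-0.002, 1.0, 0.027, -0.002]
wrist_force: [-0.5, -0.3, -0.6]
opening: 0.6
```

Run:
```python
from h import *
goto([.6384,-.1929,.13],down(3.2))
```

```text
shift [0.0043 0.0057 0.0408] | 0.041 turn [-0.27  0.2  -0.07] 0.3 t 49.05
```

Request:
{"name": "step_arm", "arguments": {
  "plan": [
    [[0.003, 0.004, 0.01], [-0.3, 0.2, 0]],
    [[0.004, 0.005, 0.03], [-0.3, 0.2, 0]],
    [[0.004, 0.005, 0.04], [-0.3, 0.2, 0]],
    [[0.004, 0.005, 0.04], [-0.3, 0.2, 0]]
  ]
}}

```text
time_s: 49.45
eef_pos: [0.6381, -0.1912, 0.1313]
eef_rot: [0.001, 1.0, 0.028, 0.0]
wrist_force: [-0.2, 0.3, 0.4]
opening: 0.598
```

Run:
```python
from h import *
goto([.6384,-.1929,.082],down(3.2))
s=shot("scene","scene44"); crop(s,370,150,505,285,4.5,"a4")
```

```text
shift [0.0002 0.0017 0.0493] | 0.049 turn [ 0.06 -0.03  0.03] 0.1 t 49.45
```

Request:
{"name": "step_arm", "arguments": {
  "plan": [
    [[0, 0.001, 0.01], [0, 0, 0]],
    [[0, 0.0015, 0.02], [0, 0, 0]],
    [[0, 0.0015, 0.03], [0, 0, 0]],
    [[0, 0.0015, 0.03], [0, 0, 0]]
  ]
}}

```text
time_s: 49.9
eef_pos: [0.6387, -0.1938, 0.1013]
eef_rot: [0.001, 1.0, 0.028, 0.001]
wrist_force: [-0.6, 0.2, -1.2]
opening: 0.602
```

Run:
```python
from h import *
goto([.6384,-.1929,.082],down(3.2)); print(obs()[0]["wrist_force"])
```

```text
shift [-0.0003 -0.0009  0.0193] | 0.019 turn [ 0.08 -0.07 -0.03] 0.1 t 49.9
[-0.58528635  0.17189973 -1.17986917]
```

Request:
{"name": "step_arm", "arguments": {
  "plan": [
    [[0, -0.0005, 0.006], [0, 0, 0]],
    [[0, -0.0005, 0.012], [0, 0, 0]],
    [[0, -0.0005, 0.019], [0, 0, 0]],
    [[0, -0.0005, 0.019], [0, 0, 0]]
  ]
}}

```text
time_s: 50.3
eef_pos: [0.6393, -0.1935, 0.0833]
eef_rot: [0.001, 1.0, 0.028, 0.001]
wrist_force: [0.4, -0.2, -0.4]
opening: 0.602
```

Request:
{"name": "step_arm", "arguments": {
  "plan": [
    [[0, 0, 0], [0, 0, 0]],
    [[0, 0, 0], [0, 0, 0]],
    [[0, 0, 0], [0, 0, 0]],
    [[0, 0, 0], [0, 0, 0]],
    [[0, 0, 0], [0, 0, 0]]
  ],
  "fingers": 0
}}

```text
time_s: 50.8
eef_pos: [0.6402, -0.194, 0.0851]
eef_rot: [0.002, 1.0, 0.028, 0.002]
wrist_force: [-1.8, 0.0, 1.5]
opening: 0.288
```

Run:
```python
from h import *
goto([.6384,-.1929,.082],down(3.2)); o,_=obs(); print(o["eef_pos"],o["wrist_force"],o["opening"])
```

```text
shift [-0.0017 -0.0012  0.0031] | 0.004 turn [ 0.2  -0.27 -0.02] 0.3 t 50.8
[ 0.64018972 -0.19402573  0.08514996] [-1.79182742  0.02926083  1.54754831] 0.28794442983447893
```

Request:
{"name": "step_arm", "arguments": {
  "plan": [
    [[0, 0, -0.01], [0, 0, 0]],
    [[0, 0, -0.03], [0, 0, 0]],
    [[0, 0, -0.06], [0, 0, 0]],
    [[0, 0, -0.09], [0, 0, 0]],
    [[0, 0, -0.11], [0, 0, 0]]
  ]
}}

```text
time_s: 51.3
eef_pos: [0.6405, -0.1939, 0.1981]
eef_rot: [0.002, 1.0, 0.028, 0.004]
wrist_force: [0.3, 0.1, 0.4]
opening: 0.288
```

Run:
```python
from h import *
goto([.4358,-.0272,.19],down(3.2)); o,_=obs(); print(o["eef_pos"],o["wrist_force"],o["opening"])
s=shot("scene","scene45"); crop(s,370,90,505,285,4,"a4")
```

```text
shift [-0.1952 -0.1779  0.0058] | 0.264 turn [ 0.29 -0.43 -0.01] 0.5 t 51.3
[ 0.64054413 -0.19390993  0.19811469] [0.29769427 0.09512792 0.43401548] 0.288335239177743
```

Request:
{"name": "step_arm", "arguments": {
  "plan": [
    [[-0.034, -0.031, 0], [0, 0, 0]],
    [[-0.068, -0.062, 0], [0, 0, 0]],
    [[-0.102, -0.093, 0], [0.2, -0.3, 0]],
    [[-0.136, -0.124, 0], [0.2, -0.3, 0]],
    [[-0.165, -0.15, 0], [0.2, -0.3, 0]]
  ]
}}

```text
time_s: 51.85
eef_pos: [0.4645, -0.0515, 0.1931]
eef_rot: [-0.0, 1.0, 0.028, -0.001]
wrist_force: [-0.1, 0.6, 1.3]
opening: 0.289
```

Run:
```python
from h import *
goto([.4358,-.0272,.18],down(3.2))
```

```text
shift [-0.0273 -0.0258  0.0132] | 0.04 turn [-0.04  0.07 -0.01] 0.1 t 51.85
```

Request:
{"name": "step_arm", "arguments": {
  "plan": [
    [[-0.015, -0.013, 0], [0, 0, 0]],
    [[-0.025, -0.024, 0.008], [0, 0, 0]],
    [[-0.025, -0.024, 0.013], [0, 0, 0]],
    [[-0.025, -0.024, 0.013], [0, 0, 0]]
  ]
}}

```text
time_s: 52.25
eef_pos: [0.4401, -0.0304, 0.1801]
eef_rot: [-0.0, 1.0, 0.028, -0.001]
wrist_force: [-0.1, -0.2, 0.1]
opening: 0.284
```

Run:
```python
from h import *
goto([.4358,-.0272,.158],down(3.2))
```

```text
shift [-0.0041 -0.0034  0.0221] | 0.023 turn [-0.01  0.07  0.01] 0.1 t 52.25
```

Request:
{"name": "step_arm", "arguments": {
  "plan": [
    [[-0.003, -0.0025, 0.01], [0, 0, 0]],
    [[-0.003, -0.0025, 0.02], [0, 0, 0]],
    [[-0.003, -0.0025, 0.022], [0, 0, 0]],
    [[-0.003, -0.0025, 0.022], [0, 0, 0]],
    [[-0.003, -0.0025, 0.022], [0, 0, 0]]
  ]
}}

```text
time_s: 52.75
eef_pos: [0.4372, -0.0282, 0.1585]
eef_rot: [-0.0, 1.0, 0.028, -0.001]
wrist_force: [0.8, 0.2, -0.4]
opening: 0.292
```

Run:
```python
from h import *
goto([.4358,-.0272,.146],down(3.2)); o,M=obs(); p=o["eef_pos"]; print(p)
s=shot("scene","scene46"); crop(s,245,200,305,290,9,"a4"); f=lambda P: ((proj("scene",P)[0]-[245,200])*9).round(1)
print("tip",f(p+[0,0,-.072]),"rim",f([p[0],p[1],.069])); print("mm",f([p[0]+.01,p[1],.069])-f([p[0],p[1],.069]),f([p[0],p[1]+.01,.069])-f([p[0],p[1],.069]))
```

```text
shift [-0.0013 -0.0011  0.0125] | 0.013 turn [-0.02  0.06 -0.03] 0.1 t 52.75
[ 0.43719997 -0.02821817  0.15847825]
tip [258.2 530.8] rim [263.7 624.3]
mm [ 43.  -26.5] [-45.2 -21.2]
```

Request:
{"name": "step_arm", "arguments": {
  "plan": [
    [[-0.0013, -0.0012, 0.004], [0, 0, 0]],
    [[-0.0013, -0.0012, 0.008], [0, 0, 0]],
    [[-0.0013, -0.0012, 0.012], [0, 0, 0]],
    [[-0.0013, -0.0012, 0.012], [0, 0, 0]],
    [[-0.0013, -0.0012, 0.012], [0, 0, 0]]
  ]
}}

```text
time_s: 53.3
eef_pos: [0.4355, -0.0269, 0.1464]
eef_rot: [-0.0, 1.0, 0.028, -0.001]
wrist_force: [1.0, 0.4, -0.9]
opening: 0.284
```

Run:
```python
from h import *
goto([.4359,-.027,.14],down(3.2)); o,M=obs(); p=o["eef_pos"]; print(p,o["wrist_force"].round(1))
s=shot("scene","scene47"); crop(s,250,240,300,290,13,"a4"); f=lambda P: ((proj("scene",P)[0]-[250,240])*13).round(1)
print("tip",f(p+[0,0,-.072]),"rim",f([p[0],p[1],.069]))
```

```text
shift [0.0004 0.0001 0.0064] | 0.006 turn [-0.02  0.08 -0.01] 0.1 t 53.3
[ 0.43553475 -0.02687805  0.14636488] [ 1.   0.4 -0.9]
tip [294.2 342.9] rim [296.7 384. ]
```

Request:
{"name": "step_arm", "arguments": {
  "plan": [
    [[0, 0, 0.003], [0, 0, 0]],
    [[0, 0, 0.006], [0, 0, 0]],
    [[0, 0, 0.01], [0, 0, 0]],
    [[0, 0, 0.012], [0, 0, 0]],
    [[0, 0, 0.012], [0, 0, 0]]
  ]
}}

```text
time_s: 53.85
eef_pos: [0.4353, -0.0268, 0.134]
eef_rot: [-0.0, 1.0, 0.028, -0.001]
wrist_force: [-0.4, 0.0, -0.1]
opening: 0.288
```

Run:
```python
from h import *
o,M=obs(); p=o["eef_pos"]; print(p,o["wrist_force"].round(1))
s=shot("scene","scene48"); crop(s,250,235,300,285,13,"a4")
```

```text
[ 0.43532479 -0.02681116  0.13404433] [-0.4  0.  -0.1]
```

Request:
{"name": "step_arm", "arguments": {
  "plan": [
    [[0.0006, 0, 0.004], [0, 0, 0]],
    [[0.0006, 0, 0.008], [0, 0, 0]],
    [[0.0006, 0, 0.012], [0, 0, 0]],
    [[0.0006, 0, 0.016], [0, 0, 0]],
    [[0.0006, 0, 0.016], [0, 0, 0]]
  ]
}}

```text
time_s: 54.4
eef_pos: [0.4357, -0.0267, 0.1178]
eef_rot: [-0.0, 1.0, 0.028, -0.001]
wrist_force: [0.3, 0.2, 0.3]
opening: 0.289
```

Request:
{"name": "step_arm", "arguments": {
  "plan": [
    [[0, 0, 0.004], [0, 0, 0]],
    [[0, 0, 0.008], [0, 0, 0]],
    [[0, 0, 0.012], [0, 0, 0]],
    [[0, 0, 0.016], [0, 0, 0]],
    [[0, 0, 0.016], [0, 0, 0]]
  ]
}}

```text
time_s: 54.9
eef_pos: [0.4357, -0.0267, 0.1018]
eef_rot: [-0.0, 1.0, 0.028, -0.001]
wrist_force: [0.0, -0.1, -0.7]
opening: 0.288
```

Run:
```python
from h import *
o,M=obs(); p=o["eef_pos"]; print(p,o["wrist_force"].round(1))
s=shot("scene","scene49"); crop(s,245,220,310,285,10,"a4")
```

```text
[ 0.43572641 -0.0267206   0.10184712] [ 0.  -0.1 -0.7]
```

Request:
{"name": "step_arm", "arguments": {
  "plan": [
    [[0, 0, 0.003], [0, 0, 0]],
    [[0, 0, 0.006], [0, 0, 0]],
    [[0, 0, 0.009], [0, 0, 0]],
    [[0, 0, 0.01], [0, 0, 0]],
    [[0, 0, 0.01], [0, 0, 0]]
  ]
}}

```text
time_s: 55.45
eef_pos: [0.436, -0.0268, 0.0923]
eef_rot: [-0.0, 1.0, 0.028, -0.001]
wrist_force: [1.1, -0.5, -0.7]
opening: 0.288
```

Request:
{"name": "step_arm", "arguments": {
  "plan": [
    [[0, 0, 0.001], [0, 0, 0]],
    [[0, 0, 0.002], [0, 0, 0]],
    [[0, 0, 0.003], [0, 0, 0]],
    [[0, 0, 0.003], [0, 0, 0]]
  ]
}}

```text
time_s: 55.85
eef_pos: [0.4361, -0.0268, 0.0894]
eef_rot: [-0.0, 1.0, 0.028, -0.001]
wrist_force: [-0.0, 0.8, -0.1]
opening: 0.29
```

Request:
{"name": "step_arm", "arguments": {
  "plan": [
    [[0, 0, 0.001], [0, 0, 0]],
    [[0, 0, 0.002], [0, 0, 0]],
    [[0, 0, 0.002], [0, 0, 0]]
  ]
}}

```text
time_s: 56.15
eef_pos: [0.4365, -0.027, 0.0881]
eef_rot: [0.0, 1.0, 0.028, -0.0]
wrist_force: [-2.2, 1.0, 5.7]
opening: 0.288
```

Request:
{"name": "step_arm", "arguments": {
  "plan": [
    [[0, 0, 0.001], [0, 0, 0]],
    [[0, 0, 0.0015], [0, 0, 0]],
    [[0, 0, 0.0015], [0, 0, 0]]
  ]
}}

```text
time_s: 56.45
eef_pos: [0.4369, -0.0271, 0.0881]
eef_rot: [0.0, 1.0, 0.028, -0.0]
wrist_force: [-8.5, 3.0, 23.4]
opening: 0.284
```

Request:
{"name": "step_arm", "arguments": {
  "plan": [
    [[0, 0, -0.001], [0, 0, 0]],
    [[0, 0, -0.001], [0, 0, 0]],
    [[0, 0, -0.001], [0, 0, 0]],
    [[0, 0, -0.001], [0, 0, 0]]
  ],
  "fingers": 60
}}

```text
time_s: 56.85
eef_pos: [0.436, -0.0268, 0.0867]
eef_rot: [-0.0, 1.0, 0.028, -0.001]
wrist_force: [0.1, -0.2, -0.4]
opening: 0.598
```

Request:
{"name": "step_arm", "arguments": {
  "plan": [
    [[0, 0, -0.01], [0, 0, 0]],
    [[0, 0, -0.03], [0, 0, 0]],
    [[0, 0, -0.06], [0, 0, 0]],
    [[0, 0, -0.1], [0, 0, 0]],
    [[0, 0, -0.13], [0, 0, 0]]
  ]
}}

```text
time_s: 57.35
eef_pos: [0.4367, -0.027, 0.2198]
eef_rot: [0.0, 1.0, 0.028, 0.0]
wrist_force: [0.8, -1.1, -0.1]
opening: 0.599
```

Request:
{"name": "step_arm", "arguments": {
  "plan": [
    [[-0.03, 0.05, -0.01], [0, 0, 0]],
    [[-0.06, 0.1, -0.02], [0, 0, 0]],
    [[-0.06, 0.15, -0.02], [0, 0, 0]],
    [[-0.06, 0.2, -0.02], [0, 0, 0]],
    [[-0.06, 0.23, -0.02], [0, 0, 0]]
  ]
}}

```text
time_s: 57.85
eef_pos: [0.3887, -0.2623, 0.2384]
eef_rot: [0.001, 1.0, 0.027, 0.0]
wrist_force: [1.1, 0.5, -0.1]
opening: 0.602
```

Run:
```python
from h import *
o,M=obs(); p=o["eef_pos"]; print(p,o["wrist_force"].round(1),o["time_s"])
s=shot("scene","scene50"); t=shot("top","top50"); crop(s,190,190,320,330,5,"a4"); crop(t,240,240,370,330,6,"a1")
```

```text
[ 0.38873849 -0.26226049  0.23836144] [ 1.1  0.5 -0.1] 57.85
```

Run:
```python
from h import *
s=shot("scene","scene51"); crop(s,220,205,310,300,8,"a4"); crop(s,440,210,510,310,7,"a5")
o,_=obs(); print(o["time_s"],o["dq"].round(3))
```

```text
58.0 [ 0.054 -0.033  0.048  0.014  0.016  0.019]
```

Request:
{"name": "step_arm", "arguments": {
  "plan": [
    [[0, 0, 0], [0, 0, 0]],
    [[0, 0, 0], [0, 0, 0]],
    [[0, 0, 0], [0, 0, 0]]
  ]
}}

```text
time_s: 58.3
eef_pos: [0.3894, -0.2586, 0.2372]
eef_rot: [-0.0, 1.0, 0.029, -0.0]
wrist_force: [-0.6, 0.3, 0.4]
opening: 0.598
```

Run:
```python
from bench import viewer
import cv2,numpy as np
for n in("scene","top"):
    im=viewer.camera(n)[:,:,::-1]
    cv2.imwrite(f"pics/final_{n}.png",im)
```

```text
(no output)
```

View pics/final_scene.png

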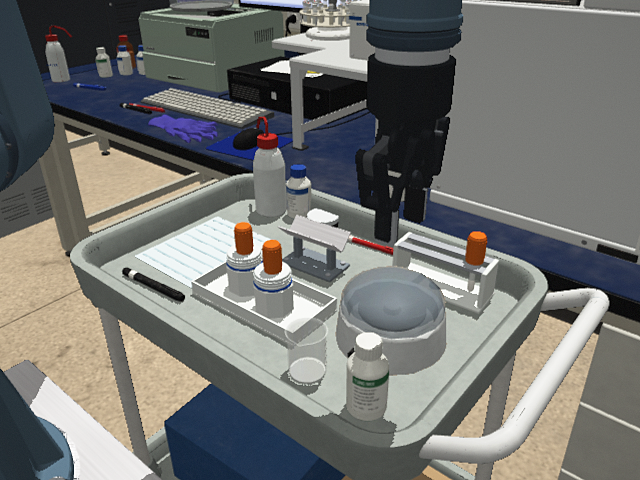

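View pics/final_top.png

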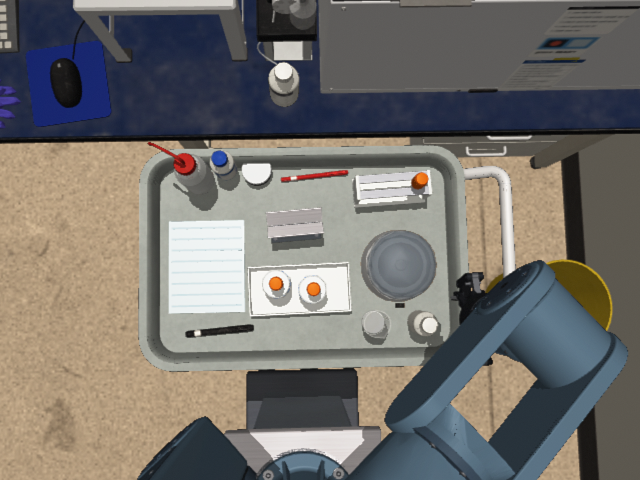

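Both pictures show the two vials upright in the tray with their caps on the rims (scene pixels 243,240 and 272,258). The third swab hangs in the stand (477,250), and the gripper is clear.

```bash
python3 -c "from bench import ticket; print(ticket.hand_in())"
```

```text
the job is handed in; nothing more can be done
None
```

I handed the job in at about 58 s. Both vials that were present (there was no third) stand upright on their bases in the white tray. Each has a swab pushed in until its cap met the rim. The unneeded third swab still hangs in the stand.

**Last checks:** in the final scene and top pictures both vials look upright and capped, the third swab is in the stand, and the gripper is clear. At insertion I felt each cap meet the rim at 22–23 N.

**What disagreed or went off plan:**
- **Second vial:** it slipped about 5–10° in the grip before placing. I corrected that from the pictures and it stood level.
- **First vial:** after the second swab went in, it had shifted 1–2 cm inside the tray, probably the announced knock. It stayed upright with its cap on the rim, so I left it there.
- **Cameras:** the two cameras disagreed by about 2–3 mm in y. I settled positions by contact and further pictures.

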